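# Sort left- and right-hand cassette guides and book the lot

## Robot

A 6-joint arm with a two-finger parallel gripper is mounted at the origin on a cart in front of the work surface, level with it; the furniture and walls round the work are solid. World frame = base frame: x ahead of the robot, y to its left, z up, the work surface at z = 0. Lengths are in m, angles in rad, forces in N, time in s.
With the tool pointing down it reaches from about 0.35 to 0.85 m from the base axis. Payload 8.1 kg.
Tool frame: the origin (TCP) lies on the centre line of the jaws, within the pads' length; the fingertips stand 25 mm ahead of it and the grasp point (between the pads) lies 6 mm ahead of it; z points along the fingers, y is the line along which they close (so a half turn about z gives the same grasp; the last joint's range is limited). The gripper opens to 93 mm and grips with 3 to 60 N. Pads are 15 mm wide; open, the fingers measure 128 mm over their backs; the gripper's body (75 mm by 188 mm) begins 65 mm behind the grasp point.
Start: joints at [1.05, 0.13, 1.488, -0, 1.523, -0.085], TCP at [0.253, 0.544, 0.205] pointing down, gripper open.
Joint ranges: [-2.96, 2.96], [-0.89, 2.26], [0.02, 2.5], [-1.34, 4.48], [0, 2.73], [-2.66, 2.66]. Speed limits (rad/s): [2.39, 2.39, 2.79, 3.14, 3.14, 3.14].

## Interface

Orientations are given as a 3x3 rotation matrix whose columns are the frame's x, y, z axes.
In Python, from rig import * gives the robot as it stands.
- The arm moves only by the tool drive_tool, never from a script. Its arguments are lists of equal length, an entry for each row: "travel": the shift along the tool's x, y, z in mm, a list of three; "roll": the turn about the tool's z in degrees. A call has 1 to 12 rows; each row shifts and turns the commanded pose from where the row before left it, along the tool's axes as they then stand; what a row does not reach is not made up. A row lasts 1/12 s, in which the tool goes at most 41.7 mm and 7.16 degrees, less where a joint would pass 70% of its speed; a pose out of reach is approached as far as the arm can. A call is refused whole if a number of a shift passes 41.7 or a number of a turn 7.16, either way. A call with a gripper value outside its range is refused whole. "hand" is the closure in counts, from 0 (fully open) to 255 (shut), set as the call begins (left out, the last holds). The fingers move at their own pace and stop on an object; "force" is the grip in N (left out, the last holds). Time passes only in rows, so rows that do not move let the fingers close. It gives the time, the measured TCP pose, the force, the opening and the grip force at its end, in the units of the state.
- get_state(): the state, without advancing time (a new reading comes with each control period).
- snapshot(name): name is "scene" or "top" or "wrist"; returns the picture (480x640x3 uint8, red, green, blue); there is no depth.
- calibration(name): a dict with "camera_matrix" (3x3 intrinsics, pixels), "distortion" ([k1, k2, p1, p2, k3] as OpenCV has them; the pictures are not rectified), "rvec" (rotation vector, rad) and "tvec" (3), from world to camera coordinates, as OpenCV has them. Camera axes: x right, y down, z forward; pixel columns grow to the right and rows downward; lengths in m; the calibration is good to about 2 mm. A picture is of the moment at which its call begins: read the wrist's pose just before it. calibration takes no time and is no camera call; for the wrist camera it gives the pose at the moment of the call.
- job_done(): hands the job in; it is judged then, once.
The state is a dict: "time_s": time; "q": joint angles; "qd": joint speeds; "tau": joint torques, N m; "position": TCP position; "ee_rot": TCP orientation; "contact_force": force on the tool from outside, world axes, zero at the start; "wrist_torque": the same for the moment, N m; "grip_width": finger opening in m; "grasp_force": force on a finger pad.
Only numpy, scipy, OpenCV 4.12 (cv2) and the standard library are available. Lean on these libraries where they do the work, as an engineer would, in place of code of your own. Each camera call takes 0.05 s, during which the arm holds its last target. There are 200 camera calls.

## Task

Sort the mirror-image orange guide brackets on the worktop: every left-hand one into the blue tray, every right-hand one into the yellow tray, on the tray floor and not stacked (nose pointing away from you, the wide side of the foot shows the hand); the black loupe left in the blue tray goes out onto the bare worktop, well clear of both trays. When all that is done, book the lot on the grey panel: press its keys fully down one at a time, blue, then yellow, then green. Leave the other things on the bench where they are.

Things in the scene. Friction and masses are not known exactly. Their poses are not given: they have to be found in the camera images.
- left_1_mid (a point): left-hand orange bracket 1 (may be absent), 60 g: mid of its upright wall, 22 mm above the underside; x to its nose, z up. Wall 56 x 8 mm, top 44 mm above the underside; foot 7 mm thick, 56 mm long, reaching 30 mm to its left (+y) and 10 mm to the other side of the wall's middle; nose 14 mm high sticks out 13 mm at +x. Pinch the wall across y from above
- left_2_mid (a point): left-hand orange bracket 2 (may be absent), 60 g: mid of its upright wall, 22 mm above the underside; x to its nose, z up. Wall 56 x 8 mm, top 44 mm above the underside; foot 7 mm thick, 56 mm long, reaching 30 mm to its left (+y) and 10 mm to the other side of the wall's middle; nose 14 mm high sticks out 13 mm at +x. Pinch the wall across y from above
- left_3_mid (a point): left-hand orange bracket 3 (may be absent), 60 g: mid of its upright wall, 22 mm above the underside; x to its nose, z up. Wall 56 x 8 mm, top 44 mm above the underside; foot 7 mm thick, 56 mm long, reaching 30 mm to its left (+y) and 10 mm to the other side of the wall's middle; nose 14 mm high sticks out 13 mm at +x. Pinch the wall across y from above
- right_1_mid (a point): right-hand orange bracket 1 (may be absent), 60 g: mid of its upright wall, 22 mm above the underside; x to its nose, z up. Wall 56 x 8 mm, top 44 mm above the underside; foot 7 mm thick, 56 mm long, reaching 30 mm to its right (-y) and 10 mm to the other side of the wall's middle; nose 14 mm high sticks out 13 mm at +x. Pinch the wall across y from above
- right_2_mid (a point): right-hand orange bracket 2 (may be absent), 60 g: mid of its upright wall, 22 mm above the underside; x to its nose, z up. Wall 56 x 8 mm, top 44 mm above the underside; foot 7 mm thick, 56 mm long, reaching 30 mm to its right (-y) and 10 mm to the other side of the wall's middle; nose 14 mm high sticks out 13 mm at +x. Pinch the wall across y from above
- right_3_mid (a point): right-hand orange bracket 3 (may be absent), 60 g: mid of its upright wall, 22 mm above the underside; x to its nose, z up. Wall 56 x 8 mm, top 44 mm above the underside; foot 7 mm thick, 56 mm long, reaching 30 mm to its right (-y) and 10 mm to the other side of the wall's middle; nose 14 mm high sticks out 13 mm at +x. Pinch the wall across y from above
- loupe_mid (a point): centre of the black waisted eyepiece loupe, 37 mm across and 34 mm high (z along its axis), which starts standing in the blue tray, 17 mm above its underside; to be set down on the worktop clear of both trays
- blue_tray: Blue open tray for left-hand brackets, fixed to the worktop, 110 (x) x 186 (y) x 25 mm high, walls 4 mm, floor 4 mm thick (inside 102 x 178 mm); origin at the centre of its underside, z up
- yellow_tray: Yellow open tray for right-hand brackets, fixed to the worktop, 110 (x) x 186 (y) x 25 mm high, walls 4 mm, floor 4 mm thick (inside 102 x 178 mm); origin at the centre of its underside, z up
- tally_panel: Grey tally panel, fixed, 66 (x) x 150 (y) x 22 mm high, with three round spring keys in a row along its y, 46 mm apart: green at +y, blue in the middle, yellow at -y; origin at the centre of its underside
- key_blue_top (a point): centre of the top of the round blue spring key, 26 mm across, on the grey panel, at y = 0 mm in the panel's frame; press straight down
- key_yellow_top (a point): centre of the top of the round yellow spring key, 26 mm across, on the grey panel, at y = -46 mm in the panel's frame; press straight down
- key_green_top (a point): centre of the top of the round green spring key, 26 mm across, on the grey panel, at y = 46 mm in the panel's frame; press straight down
- key_blue (a joint): travel of the blue key: 0 up, 0.006 m fully down; 4 N holds it fully down; springs back when let go
- key_yellow (a joint): travel of the yellow key: 0 up, 0.006 m fully down; 4 N holds it fully down; springs back when let go
- key_green (a joint): travel of the green key: 0 up, 0.006 m fully down; 4 N holds it fully down; springs back when let go
- usb_key: small red memory stick, 18 x 55 x 8 mm, lying; a bystander, to be left where it is
- marker_2: white pen with a red cap, 15 x 138 x 17 mm, lying; a bystander, to be left where it is
- tweezers: steel tweezers, 18 x 121 x 8 mm, lying; a bystander, to be left where it is
- cassette_12: cream plastic cassette, 20 x 70 x 5 mm, lying; a bystander, to be left where it is
Not all that is in view belongs to the job. What is shaped like the part that bears loupe_mid but pink or purple is not meant.

How it is judged:
On the way, in this order (a step that is already met when the one before it is completed fails the run):
1. every left-hand bracket lies in the blue tray and every right-hand one in the yellow tray, and the loupe is on the worktop clear of both trays (x of left_1_mid in the frame of blue_tray between -0.045 and 0.045 m and y of left_1_mid in the frame of blue_tray between -0.083 and 0.083 m and height (world z) of each of left_1_mid, left_2_mid, left_3_mid, right_1_mid, right_2_mid, right_3_mid below 0.045 m and x of left_2_mid in the frame of blue_tray between -0.045 and 0.045 m and y of left_2_mid in the frame of blue_tray between -0.083 and 0.083 m and x of left_3_mid in the frame of blue_tray between -0.045 and 0.045 m and y of left_3_mid in the frame of blue_tray between -0.083 and 0.083 m and x of right_1_mid in the frame of yellow_tray between -0.045 and 0.045 m and y of right_1_mid in the frame of yellow_tray between -0.083 and 0.083 m and x of right_2_mid in the frame of yellow_tray between -0.045 and 0.045 m and y of right_2_mid in the frame of yellow_tray between -0.083 and 0.083 m and x of right_3_mid in the frame of yellow_tray between -0.045 and 0.045 m and y of right_3_mid in the frame of yellow_tray between -0.083 and 0.083 m and horizontal distance between loupe_mid and blue_tray above 0.125 m and horizontal distance between loupe_mid and yellow_tray above 0.125 m and height (world z) of loupe_mid below 0.03 m), for 0.2 s.
2. the blue key is pressed down (over 4.2 mm of its 6 mm) with the other two up (value of joint key_blue above 0.0042 m and value of joint each of key_yellow, key_green below 0.0015 m), for 0.05 s.
3. the yellow key is pressed down (over 4.2 mm of its 6 mm) with the other two up (value of joint key_yellow above 0.0042 m and value of joint each of key_blue, key_green below 0.0015 m), for 0.05 s.
4. the green key is pressed down (over 4.2 mm of its 6 mm) with the other two up (value of joint key_green above 0.0042 m and value of joint each of key_blue, key_yellow below 0.0015 m), for 0.05 s.
At the end, for the whole second after the job is handed in: Left-hand brackets in the blue tray, right-hand ones in the yellow tray (wall middle within 45 mm along x and 83 mm along y of the tray's centre, under 45 mm high); loupe on the worktop, centre under 30 mm high and over 125 mm from both trays' centres; all at rest, all keys up (all of step 1 and linear speed of each of left_1, left_2, left_3, right_1, right_2, right_3, loupe below 0.02 m/s and value of joint each of key_blue, key_yellow, key_green below 0.0015 m); the robot touches nothing.
It fails at once if two keys are pressed at once (value of joint each of key_blue, key_yellow above 0.003 m or value of joint each of key_blue, key_green above 0.003 m or value of joint each of key_yellow, key_green above 0.003 m).
It fails at once if a bystander is moved more than 5 cm (distance of any of usb_key, marker_2, tweezers, cassette_12 from where it was at the start of the episode above 0.05 m).
Of left_1, left_2, left_3 only 2 to 3 are there at a start; the rules pass over those that are not, and their reading is None.
Of right_1, right_2, right_3 only 2 to 3 are there at a start; the rules pass over those that are not, and their reading is None.
At some moment in a run one of left_1, left_2, left_3, right_1, right_2, right_3 may be knocked a few centimetres aside while the robot is not near it.
Once in a run the grip may slacken for a moment while it holds something.
It also fails if it takes over 210 s, if anything falls off the work surface, if the arm or the gripper's body presses on something with over 40 N, if the wrist force passes 120 N, or if a joint passes its speed limit or range.

## Working session

There is one attempt and no reset: what is moved stays moved. The work goes in short steps, Python scripts to look and compute and a tool call to move; the robot and the scene stay as the last step left them, time stands still between calls to the robot, and variables do not carry over. Pictures are saved under pics/ and viewed, at most 14 in all, crops included, and the job is handed in when it is done.

Besides the shell and the picture viewer there is one more tool, called after ">>>" by a JSON object that holds its "fn" and its "kwargs". drive_tool: Moves the arm, as the interface text tells. Its arguments: {"type":"object","properties":{"travel":{"type":"array","items":{"type":"array","items":{"type":"number"}}},"roll":{"type":"array","items":{"type":"number"}},"hand":{"type":"number"},"force":{"type":"number"}},"required":["travel","roll"]}

```bash
mkdir -p pics; ls; python3 - <<'E'
from rig import *
import cv2
s=get_state(); print(s['time_s'],s['position'],s['ee_rot'],s['grip_width'])
for n in ("top","scene"):
    im=snapshot(n); cv2.imwrite(f'pics/{n}0.png',im[:,:,::-1]); c=calibration(n); print(n,c)
E
```

```text
pics
0.0 [0.25295421 0.54341259 0.20387269] [[-9.06535463e-01  4.22128650e-01 -9.25932780e-04]
 [ 4.22129636e-01  9.06534029e-01 -1.61986878e-03]
 [ 1.55596554e-04 -1.85933216e-03 -9.99998259e-01]] 0.09304019744254557
top {'camera_matrix': array([[580.64342505,   0.        , 313.93954426],
       [  0.        , 580.64342505, 247.97262548],
       [  0.        ,   0.        ,   1.        ]]), 'distortion': array([-0.18433006,  0.        ,  0.        ,  0.        ,  0.        ]), 'rvec': array([ 2.1512928 , -2.07101195,  0.215724  ]), 'tvec': array([-0.04557592,  0.57872055,  1.28576118])}
scene {'camera_matrix': array([[562.21266413,   0.        , 321.09126753],
       [  0.        , 562.21266413, 230.77781178],
       [  0.        ,   0.        ,   1.        ]]), 'distortion': array([0.0444165, 0.       , 0.       , 0.       , 0.       ]), 'rvec': array([ 2.24531394, -1.10841121,  0.39897799]), 'tvec': array([-0.37287834,  0.37664732,  1.03566355])}
```

View pics/top0.png

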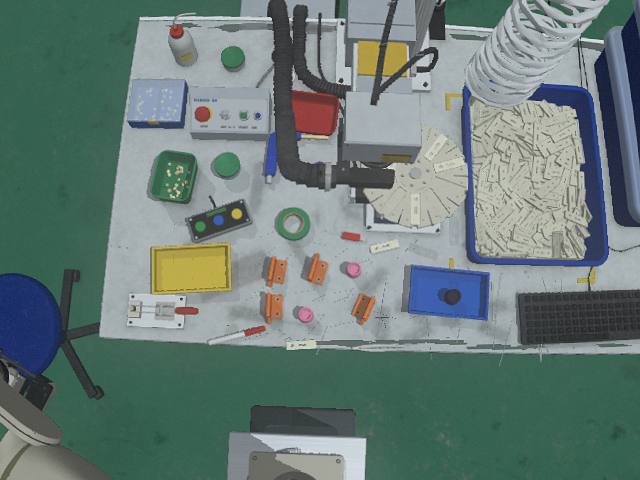

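View pics/scene0.png

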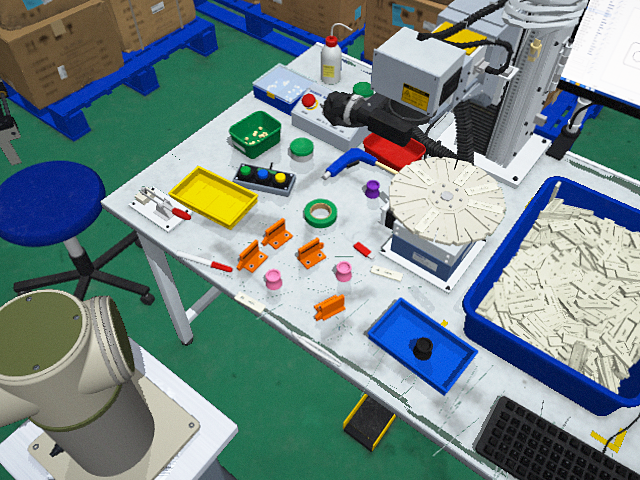

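The top view shows four orange brackets at (277,271), (317,268), (273,307) and (363,307), and the black loupe at (451,297) in the blue tray (447,292). The yellow tray is at (190,268) and the panel at (218,220). Possible lookalikes are pink loupes at (354,270) and (306,315), and a purple one at scene (372,188). I choose the black one in the tray.

```bash
cat > h.py <<'E'
from rig import *
import cv2, numpy as np
def ray(c,uv):
    p=cv2.undistortPoints(np.array(uv,float).reshape(-1,1,2),c['camera_matrix'],c['distortion']).reshape(-1,2)
    R=cv2.Rodrigues(np.array(c['rvec']))[0]; t=np.array(c['tvec']).ravel()
    return -R.T@t, np.c_[p,np.ones(len(p))]@R
def plane(c,uv,z):
    o,d=ray(c,uv); return o+d*((z-o[2])/d[:,2])[:,None]
def proj(c,P):
    return cv2.projectPoints(np.array(P,float).reshape(-1,1,3),np.array(c['rvec']),np.array(c['tvec']),c['camera_matrix'],c['distortion'])[0].reshape(-1,2)
def orange(im):
    h=cv2.cvtColor(im,cv2.COLOR_RGB2HSV); return cv2.inRange(h,(6,140,90),(17,255,255))
def blobs(m,amin):
    n,l,s,c=cv2.connectedComponentsWithStats(m); return [(c[i],s[i],l==i) for i in range(1,n) if s[i,4]>amin]
E
python3 - <<'E'
from h import *
im=snapshot('top'); c=calibration('top'); hs=cv2.cvtColor(im,cv2.COLOR_RGB2HSV)
for ce,s,l in blobs(orange(im),100): print('orange',ce.round(),s[4],plane(c,[ce],.02).round(3))
for nm,lo,hi,roi in (('blue',(100,150,60),(125,255,255),(380,520,250,340)),('yellow',(22,150,90),(32,255,255),(140,240,230,300))):
    m=cv2.inRange(hs,lo,hi); k=np.zeros_like(m);x0,x1,y0,y1=roi;k[y0:y1,x0:x1]=m[y0:y1,x0:x1]
    r=cv2.minAreaRect(cv2.findNonZero(k)); b=plane(c,cv2.boxPoints(r),.025)
    print(nm,b[:,:2].round(3),b.mean(0).round(3),np.linalg.norm(np.diff(b,axis=0),axis=1).round(3))
print('loupe',plane(c,[(451,297)],.034))
print('keys',plane(c,[(199.5,226.5),(218,220),(236.5,213.5)],.026))
sc=calibration('scene')
print('purple', plane(sc,[(372,188)],.017),'hose end scene',)
crop=im[230:340,240:400]; cv2.imwrite('pics/crop1.png',cv2.resize(crop[:,:,::-1],None,fx=5,fy=5,interpolation=cv2.INTER_CUBIC))
E
```

```text
orange [317. 270.] 276 [[ 0.534 -0.033  0.02 ]]
orange [276. 271.] 294 [[0.529 0.064 0.02 ]]
orange [273. 307.] 313 [[0.444 0.067 0.02 ]]
orange [368. 310.] 129 [[ 0.444 -0.155  0.02 ]]
blue [[ 0.442 -0.248]
 [ 0.605 -0.262]
 [ 0.591 -0.525]
 [ 0.425 -0.505]] [ 0.516 -0.385  0.025] [0.164 0.263 0.167]
yellow [[0.575 0.373]
 [0.592 0.18 ]
 [0.479 0.167]
 [0.461 0.357]] [0.527 0.269 0.025] [0.194 0.113 0.191]
loupe [[ 0.48010722 -0.34972729  0.034     ]]
keys [[0.62950961 0.2546968  0.026     ]
 [0.64725239 0.21077542 0.026     ]
 [0.66504388 0.16690589 0.026     ]]
purple [[ 0.78923019 -0.02699701  0.017     ]] hose end scene
```

View pics/crop1.png

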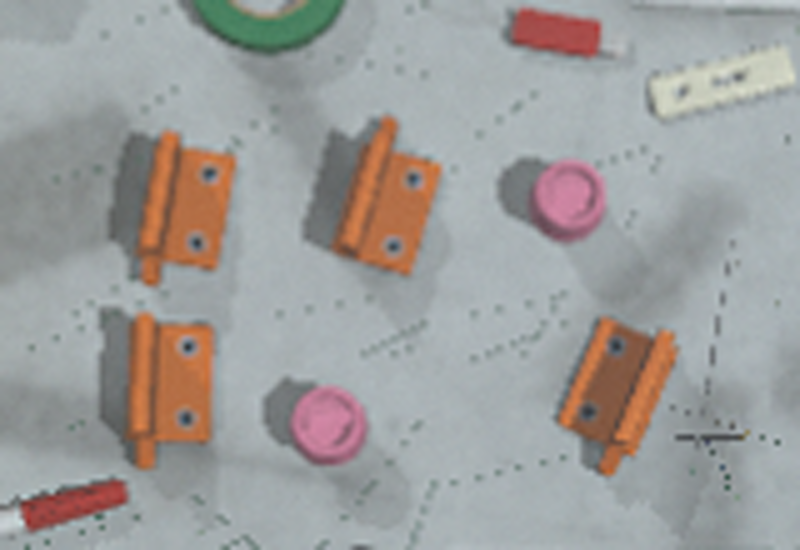

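The crop shows bracket A at (190,205) and C at (180,390), both nose down with the wide foot to image right, so left-hand. B at (390,200) is nose up with the wide foot right, so right-hand. D at (620,395) is nose down with the wide foot left, so right-hand. I'll check this with the wrist camera.

>>> {"fn": "drive_tool", "kwargs": {"travel": [[0, 0, -40], [0, 0, -40], [0, 0, -40], [0, 0, -40], [-12, -39, 0], [-12, -39, 0], [-12, -39, 0], [-12, -39, 0], [-12, -39, 0], [-12, -39, 0], [-12, -39, 0], [-12, -39, 0]], "roll": [-6.2, -6.2, -6.2, -6.2, 0, 0, 0, 0, 0, 0, 0, 0]}}

```text
time_s: 1.15
position: [0.3482, 0.2298, 0.3647]
ee_rot: [[-1.0, 0.002, 0.0], [0.002, 1.0, -0.0], [-0.0, -0.0, -1.0]]
contact_force: [0.3, 0.4, -0.2]
grip_width: 0.0932
grasp_force: 0.0
```

>>> {"fn": "drive_tool", "kwargs": {"travel": [[-12, -39, 0], [-12, -39, 0], [-12, -39, 0], [-12, -39, 0], [-12, -39, 0], [-12, -39, 0], [0, 0, 0], [0, 0, 0]], "roll": [0, 0, 0, 0, 0, 0, 0, 0]}}

```text
time_s: 1.82
position: [0.4196, -0.0046, 0.3643]
ee_rot: [[-1.0, 0.008, -0.001], [0.008, 1.0, 0.0], [0.001, 0.0, -1.0]]
contact_force: [0.5, 0.2, -0.1]
grip_width: 0.0932
grasp_force: 0.0
```

```bash
python3 - <<'E'
from h import *
s=get_state(); print(s['time_s'],s['position'],s['ee_rot'].round(3))
c=calibration('wrist'); im=snapshot('wrist'); print(c['camera_matrix'],ray(c,[(320,240)]))
cv2.imwrite('pics/w1.png',im[:,:,::-1])
print(np.array([plane(c,[p],0)[0] for p in ((0,0),(639,0),(639,479),(0,479))]).round(3))
E
```

```text
1.8167 [ 0.41963438 -0.00464217  0.36433084] [[-1.     0.008 -0.001]
 [ 0.008  1.     0.   ]
 [ 0.001  0.    -1.   ]]
[[395.20022267   0.         321.34539588]
 [  0.         395.20022267 239.26790645]
 [  0.           0.           1.        ]] (array([ 0.33707636, -0.00394144,  0.54342543]), array([[ 0.29668095, -0.00590912, -0.95496624]]))
[[ 0.183 -0.413  0.   ]
 [ 0.189  0.401  0.   ]
 [ 0.987  0.596  0.   ]
 [ 0.979 -0.622  0.   ]]
```

View pics/w1.png

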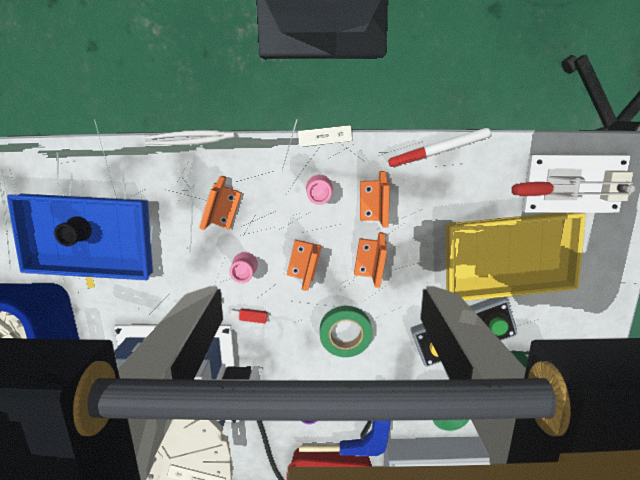

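The wrist view shows the brackets at (374,197), (372,260), (304,262) and (221,204), the loupe at (71,231), the blue tray at (80,237) and the yellow tray at (516,255). No other orange brackets are visible. I'll enlarge the bracket area.

```bash
python3 - <<'E'
import cv2,numpy as np
from h import *
im=cv2.imread('pics/w1.png'); 
cv2.imwrite('pics/w1c.png',cv2.resize(im[165:300,195:395],None,fx=4,fy=4,interpolation=cv2.INTER_CUBIC))
cv2.imwrite('pics/w1l.png',cv2.resize(im[180:290,0:160],None,fx=5,fy=5,interpolation=cv2.INTER_CUBIC))
E
```

```text
(no output)
```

View pics/w1c.png

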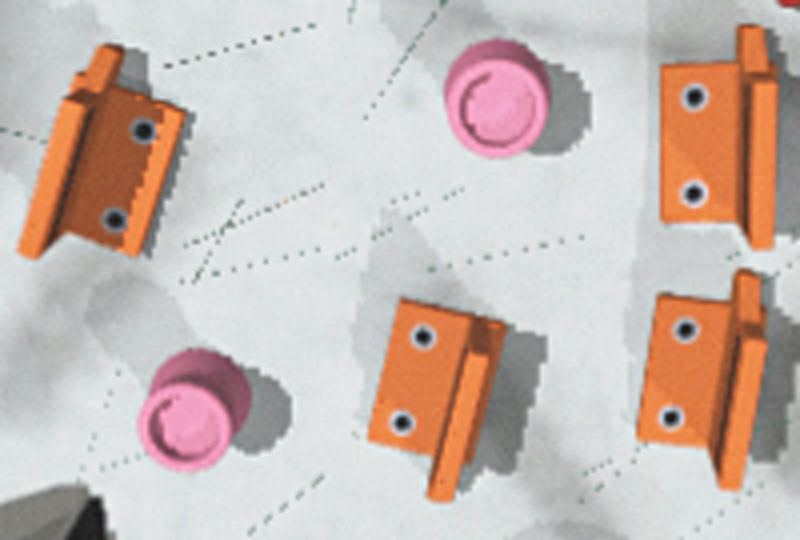

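View pics/w1l.png

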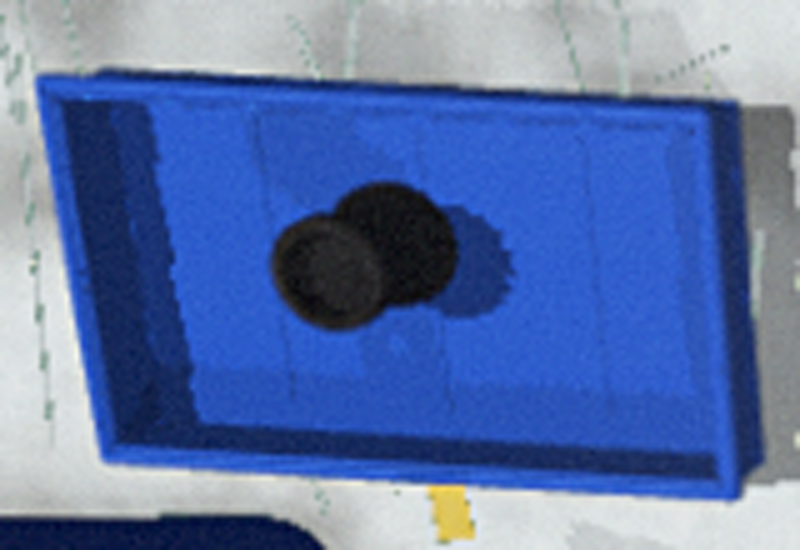

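The close crop confirms the hands. D at crop (100,150) and B at (440,390) are right-hand, A at (710,380) and C at (720,150) are left-hand. The loupe's top is at (330,272) in the tray crop and its base near (395,245).

```bash
cat >> h.py <<'E'
def go(x,y,z,ya,s=None):
    "per-call summary: roll (deg) to bring tool y to world angle ya (mod 360), then world shift in the tool axes after the roll (mm)"
    s=s or get_state(); R=np.array(s['ee_rot']); p=np.array(s['position'])
    cur=np.degrees(np.arctan2(R[1,1],R[0,1])); roll=(cur-ya+180)%360-180
    a=np.radians(ya); yv=np.array([np.cos(a),np.sin(a)]); xv=np.array([-yv[1],yv[0]])  # x = y x z, z down
    d=np.array([x,y])-p[:2]
    print(f'roll {roll:.1f}  x {1e3*d@xv:.0f} y {1e3*d@yv:.0f} zdown {1e3*(p[2]-z):.0f}  |{1e3*np.hypot(*d):.0f}|')
E
python3 - <<'E'
from h import *
c=calibration('wrist')
q=lambda L,s,o:[(a/s+o[0],b/s+o[1]) for a,b in L]
for n,L in dict(D=[(77,96),(31,254)],A=[(752,340),(731,487)],C=[(762,83),(762,246)],B=[(490,352),(442,495)]).items():
    P=plane(c,q(L,4,(194.6,164.6)),.044); d=P[0]-P[1]; print(n,P.mean(0)[:2].round(3),'len',np.linalg.norm(d).round(4),'ang',np.degrees(np.arctan2(d[1],d[0])).round(1))
def tray(n,L):
    P=plane(c,L,.025); print(n,P[:,:2].round(3),P.mean(0)[:2].round(3),np.linalg.norm(np.roll(P,-1,0)-P,axis=1).round(3)); d=P[1]-P[0]+P[2]-P[3]; print('y-axis ang',np.degrees(np.arctan2(d[1],d[0])))
tray('blue',q([(40,78),(735,103),(738,497),(105,460)],5,(-.4,179.6)))
tray('yellow',[(447,225),(583,213),(577,290),(450,300)])
print('loupe',plane(c,q([(330,272)],5,(-.4,179.6)),.038),plane(c,q([(395,245)],5,(-.4,179.6)),.008))
t=calibration('top'); print('loupe top',plane(t,[(451.5,296)],.038))
for k in ((434,347),(500,327)): print('key',plane(c,[k],.026).round(3))
go(0,0,0,90)
E
```

```text
D [ 0.449 -0.15 ] len 0.0559 ang 159.4
A [0.533 0.076] len 0.0536 ang 174.7
C [0.447 0.079] len 0.0538 ang -177.6
B [ 0.536 -0.018] len 0.0547 ang 162.0
blue [[ 0.432 -0.434]
 [ 0.441 -0.239]
 [ 0.556 -0.253]
 [ 0.544 -0.442]] [ 0.493 -0.342] [0.196 0.116 0.189 0.113]
y-axis ang 86.94511724646348
yellow [[0.478 0.168]
 [0.461 0.357]
 [0.577 0.371]
 [0.59  0.183]] [0.526 0.27 ] [0.19  0.117 0.188 0.114]
y-axis ang 94.57698568406728
loupe [[ 0.48397839 -0.35213996  0.038     ]] [[ 0.48475041 -0.35176484  0.008     ]]
loupe top [[ 0.48198201 -0.34998719  0.038     ]]
key [[0.668 0.166 0.026]]
key [[0.635 0.263 0.026]]
roll -0.3  x 419 y 3 zdown 365  |420|
```

>>> {"fn": "drive_tool", "kwargs": {"travel": [[-7.3, -38.5, 0], [-7.3, -38.5, 0], [-7.3, -38.5, 0], [-7.3, -38.5, 0], [-7.3, -38.5, 0], [-7.3, -38.5, 0], [-7.3, -38.5, 0], [-7.3, -38.5, 0], [-7.3, -38.5, 0], [0, 0, 40], [0, 0, 40], [0, 0, 40]], "roll": [0, 0, 0, 0, 0, 0, 0, 0, 0, 0, 0, 0], "hand": 90, "force": 25}}

```text
time_s: 2.87
position: [0.486, -0.3483, 0.2439]
ee_rot: [[-1.0, 0.001, 0.001], [0.001, 1.0, -0.001], [-0.001, -0.001, -1.0]]
contact_force: [0.8, -0.2, -1.0]
grip_width: 0.0601
grasp_force: 0.0
```

>>> {"fn": "drive_tool", "kwargs": {"travel": [[0, 0, 40], [0, 0, 40], [0, 0, 0], [0, 0, 0]], "roll": [0, 0, 0, 0]}}

```text
time_s: 3.2
position: [0.4838, -0.3462, 0.1629]
ee_rot: [[-1.0, 0.001, -0.004], [0.0, 1.0, 0.004], [0.004, 0.004, -1.0]]
contact_force: [1.1, -0.1, 1.4]
grip_width: 0.0601
grasp_force: 0.0
```

```bash
python3 - <<'E'
from h import *
go(.483,-.351,.032,90)
c=calibration('wrist'); im=snapshot('wrist'); cv2.imwrite('pics/w2.png',im[:,:,::-1])
m=(im.max(2)<45).astype(np.uint8)*255; print([ (ce.round(),s) for ce,s,l in blobs(m,150)], proj(c,[(.483,-.351,.038),(.483,-.351,.004)]).round())
E
```

```text
roll -0.0  x 1 y -5 zdown 131  |5|
[(array([442.,  17.]), array([407,  15,  68,   5, 184], dtype=int32)), (array([108., 157.]), array([ 90,  88,  33, 143, 628], dtype=int32)), (array([ 71., 102.]), array([ 58,  94,  24,  19, 275], dtype=int32)), (array([ 35., 106.]), array([ 12,  96,  47,  21, 686], dtype=int32)), (array([  5., 109.]), array([  0, 100,  12,  19, 189], dtype=int32)), (array([ 51., 128.]), array([ 40, 119,  23,  20, 334], dtype=int32)), (array([ 74., 126.]), array([ 63, 118,  22,  18, 285], dtype=int32)), (array([ 19., 131.]), array([  0, 121,  40,  21, 611], dtype=int32)), (array([ 79., 149.]), array([ 68, 141,  23,  19, 318], dtype=int32)), (array([ 56., 151.]), array([ 44, 142,  25,  19, 326], dtype=int32)), (array([ 33., 152.]), array([ 22, 144,  23,  18, 315], dtype=int32)), (array([ 11., 154.]), array([  0, 146,  23,  18, 325], dtype=int32)), (array([ 83., 171.]), array([ 73, 163,  22,  18, 311], dtype=int32)), (array([ 61., 173.]), array([ 50, 165,  23,  17, 312], dtype=int32)), (array([ 25., 176.]), array([  0, 166,  51,  21, 726], dtype=int32)), (array([ 88., 193.]), array([ 78, 185,  21,  17, 278], dtype=int32)), (array([ 65., 194.]), array([ 55, 187,  21,  16, 283], dtype=int32)), (array([ 16., 198.]), array([  0, 189,  33,  18, 486], dtype=int32)), (array([ 43., 196.]), array([ 33, 188,  22,  17, 296], dtype=int32)), (array([ 94., 221.]), array([ 84, 213,  21,  17, 249], dtype=int32)), (array([ 30., 225.]), array([  0, 215,  62,  20, 877], dtype=int32)), (array([ 72., 222.]), array([ 62, 214,  21,  17, 267], dtype=int32)), (array([241., 342.]), array([ 222,  290,   35,   91, 1273], dtype=int32)), (array([403., 344.]), array([ 387,  290,   34,   90, 1096], dtype=int32)), (array([111., 408.]), array([    7,   339,   192,   141, 12859], dtype=int32)), (array([529., 385.]), array([ 445,  340,  191,  125, 8903], dtype=int32))] [[315. 225.]
 [315. 215.]]
```

View pics/w2.png

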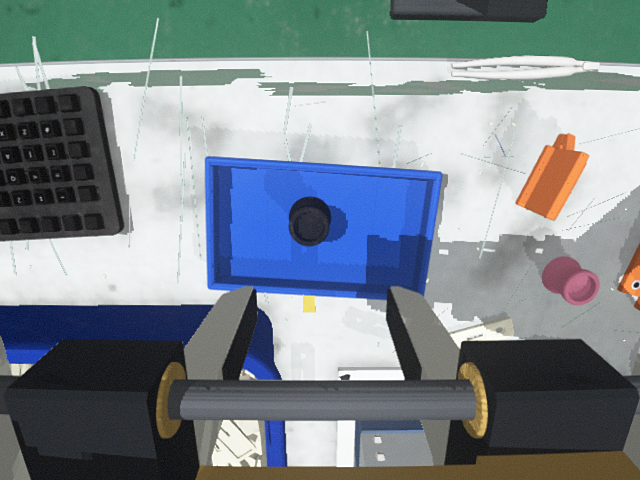

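The loupe is at (310,221), about 4 mm from its predicted pixel (315,225). I'm reaching for it now.

>>> {"fn": "drive_tool", "kwargs": {"travel": [[2, -7, 20], [0, 0, 30], [0, 0, 30], [0, 0, 25], [0, 0, 15], [0, 0, 11], [0, 0, 0], [0, 0, 0]], "roll": [0, 0, 0, 0, 0, 0, 0, 0]}}

```text
time_s: 3.92
position: [0.484, -0.3572, 0.0365]
ee_rot: [[-1.0, 0.003, 0.002], [0.003, 1.0, -0.002], [-0.002, -0.002, -1.0]]
contact_force: [-0.3, 1.3, 0.2]
grip_width: 0.0605
grasp_force: 0.0
```

>>> {"fn": "drive_tool", "kwargs": {"travel": [[0, 0, 0], [0, 0, 0], [0, 0, 0], [0, 0, 0], [0, 0, 0], [0, 0, 0], [0, 0, 0], [0, 0, 0]], "roll": [0, 0, 0, 0, 0, 0, 0, 0], "hand": 255, "force": 25}}

```text
time_s: 4.58
position: [0.4822, -0.3562, 0.0339]
ee_rot: [[-1.0, 0.003, -0.0], [0.003, 1.0, 0.0], [0.0, 0.0, -1.0]]
contact_force: [0.3, 0.1, 0.1]
grip_width: 0.0112
grasp_force: 0.0
```

>>> {"fn": "drive_tool", "kwargs": {"travel": [[0, 0, -20], [0, 0, -30], [0, 0, -30], [0, 0, 0], [0, 0, 0]], "roll": [0, 0, 0, 0, 0]}}

```text
time_s: 5.0
position: [0.4838, -0.3576, 0.1168]
ee_rot: [[-1.0, 0.003, 0.004], [0.003, 1.0, -0.003], [-0.004, -0.003, -1.0]]
contact_force: [-0.6, 0.3, -1.3]
grip_width: 0.0004
grasp_force: 0.0
```

```bash
python3 - <<'E'
from h import *
go(.52,-.19,.03,90)
E
```

```text
roll -0.2  x -36 y 168 zdown 87  |171|
```

>>> {"fn": "drive_tool", "kwargs": {"travel": [[0, 0, -30], [0, 0, -30], [0, 0, 0], [0, 0, 0], [0, 0, 0], [0, 0, 0], [0, 0, 0]], "roll": [0, 0, 0, 0, 0, 0, 0], "hand": 90}}

```text
time_s: 5.58
position: [0.4814, -0.3555, 0.1717]
ee_rot: [[-1.0, 0.003, -0.003], [0.003, 1.0, 0.002], [0.003, 0.002, -1.0]]
contact_force: [0.1, -0.5, 0.3]
grip_width: 0.0426
grasp_force: 0.0
```

```bash
python3 - <<'E'
from h import *
s=get_state(); print(s['position'],s['ee_rot'].round(3))
c=calibration('wrist'); im=snapshot('wrist'); cv2.imwrite('pics/w3.png',im[:,:,::-1])
t=snapshot('top')
a=cv2.resize(im[130:330,180:470,::-1],(580,400),interpolation=cv2.INTER_CUBIC); b=cv2.resize(t[250:330,400:500,::-1],(500,400),interpolation=cv2.INTER_CUBIC)
cv2.imwrite('pics/c3.png',cv2.resize(np.hstack([a,b]),(800,296)))
E
```

```text
[ 0.48138586 -0.35545384  0.17173593] [[-1.     0.003 -0.003]
 [ 0.003  1.     0.002]
 [ 0.003  0.002 -1.   ]]
```

View pics/c3.png

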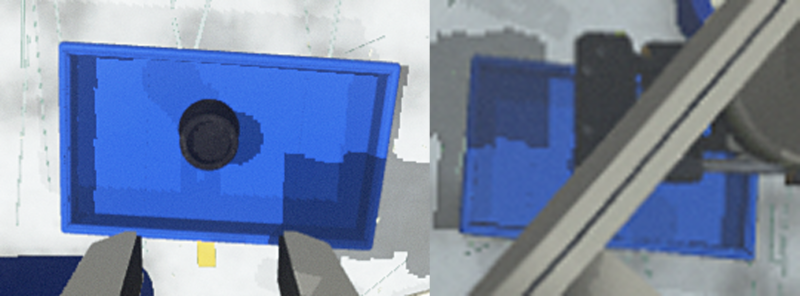

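```bash
python3 - <<'E'
from h import *
c=calibration('wrist'); im=cv2.imread('pics/w3.png')[:,:,::-1]
m=(im.max(2)<60).astype(np.uint8)*255; k=np.zeros_like(m); k[180:270,290:350]=m[180:270,290:350]
for ce,s,l in blobs(k,100): print(ce,s, plane(c,[ce],.021))
print(plane(c,[(321.7,224.5)],.038))
# tray corners now in wrist
m=cv2.inRange(cv2.cvtColor(im,cv2.COLOR_RGB2HSV),(100,150,60),(125,255,255)); k=np.zeros_like(m); k[150:290,190:470]=m[150:290,190:470]
b=max(blobs(k,1000),key=lambda b:b[1][4]); h=cv2.convexHull(cv2.findNonZero(b[2].astype(np.uint8))); q=cv2.approxPolyDP(h,8,True).reshape(-1,2); print(q,plane(c,q,.025)[:,:2].round(3))
E
```

```text
[321.24234694 206.42602041] [301 198  40  25 392] [[ 0.47175795 -0.35559354  0.021     ]]
[319.30563798 230.61127596] [305 211  33  33 337] [[ 0.49321662 -0.35732578  0.021     ]]
[[ 0.48317246 -0.35525714  0.038     ]]
[[449 174]
 [431 289]
 [222 285]
 [221 159]] [[ 0.444 -0.25 ]
 [ 0.547 -0.257]
 [ 0.543 -0.445]
 [ 0.431 -0.437]]
```

View pics/w3.png

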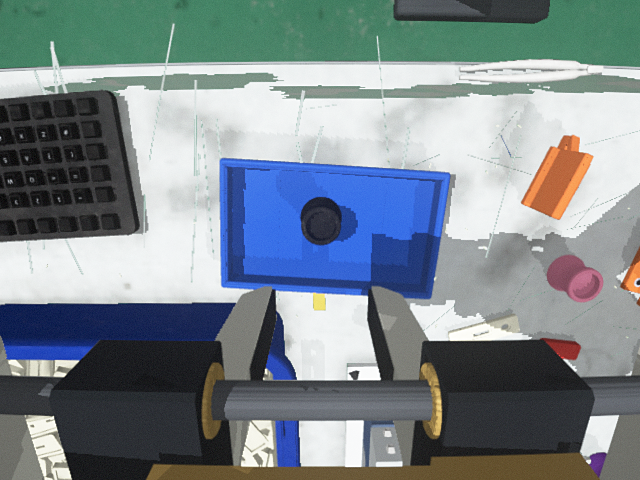

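```bash
python3 - <<'E'
from h import *
s=get_state();R=np.array(s['ee_rot']);p=np.array(s['position']);c=calibration('wrist');w=s['grip_width'];print(w)
for z in (0,.006,.025): print(z,proj(c,[p+R@np.array([x,y,z]) for x in(-.0075,.0075) for y in(-w/2,w/2)]).round().tolist())
print(ray(c,[(320,240)])[0]-p)
E
```

```text
0.050782629535526175
0 [[271.0, 305.0], [372.0, 306.0], [269.0, 278.0], [373.0, 278.0]]
0.006 [[272.0, 300.0], [370.0, 300.0], [271.0, 273.0], [372.0, 273.0]]
0.025 [[276.0, 285.0], [367.0, 285.0], [275.0, 260.0], [367.0, 260.0]]
[-8.24645292e-02  4.04614552e-05  1.79118059e-01]
```

```bash
python3 - <<'E'
from h import *
s=get_state();R=np.array(s['ee_rot']);p=np.array(s['position']);c=calibration('scene')
im=np.ascontiguousarray(snapshot('scene')[:,:,::-1])
pt=proj(c,[p,p+R@[0,0,.025],p+R@[0,.03,.025],p+R@[0,-.03,.025],p-R@[0,0,.025]]); print(pt.round(),s['grip_width'],p)
x,y=pt[0].astype(int); x0,y0=x-100,y-90
a=cv2.resize(im[y0:y0+150,x0:x0+200],None,fx=4,fy=4,interpolation=cv2.INTER_CUBIC)
for q in pt: cv2.circle(a,tuple(int(v) for v in ((q-[x0,y0])*4+2)),3,(0,255,0),-1)
cv2.imwrite('pics/s4.png',a)
E
```

```text
[[434. 309.]
 [432. 316.]
 [418. 307.]
 [447. 325.]
 [437. 302.]] 0.050782629535526175 [ 0.48167452 -0.35573297  0.1724416 ]
```

View pics/s4.png

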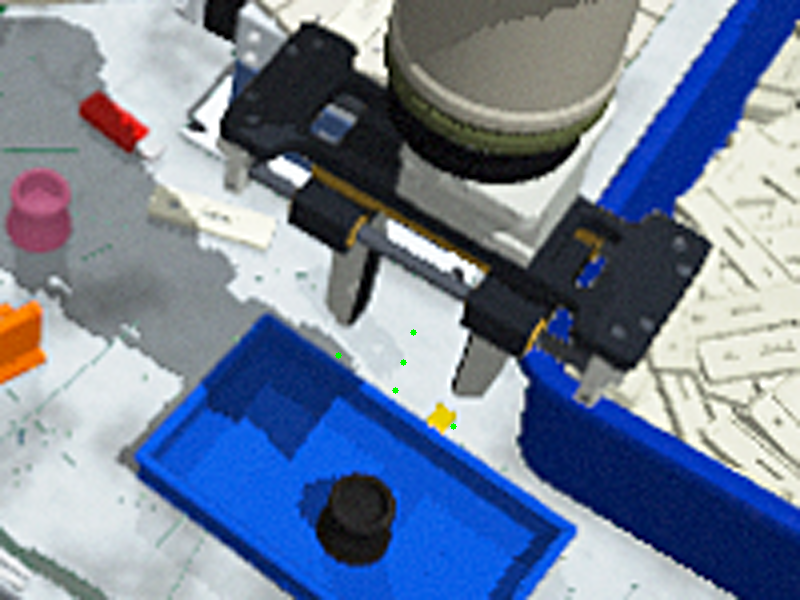

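The scene crop shows the fingertips at about (348,320) and (465,390). Their midpoint is near the projected TCP, not 25 mm ahead of it, so the fingers passed over the loupe. I'll go lower in small, force-checked steps.

>>> {"fn": "drive_tool", "kwargs": {"travel": [[-2, 1, 35], [0, 0, 35], [0, 0, 35], [0, 0, 28], [0, 0, 5], [0, 0, 0], [0, 0, 0]], "roll": [0, 0, 0, 0, 0, 0, 0], "hand": 90}}

```text
time_s: 6.32
position: [0.4848, -0.3557, 0.0371]
ee_rot: [[-1.0, 0.003, 0.001], [0.003, 1.0, -0.001], [-0.001, -0.001, -1.0]]
contact_force: [0.7, -0.1, 0.2]
grip_width: 0.0602
grasp_force: 0.0
```

>>> {"fn": "drive_tool", "kwargs": {"travel": [[0, 0, 3], [0, 0, 3], [0, 0, 0]], "roll": [0, 0, 0]}}

```text
time_s: 6.57
position: [0.4851, -0.3559, 0.0312]
ee_rot: [[-1.0, 0.003, 0.002], [0.003, 1.0, -0.002], [-0.002, -0.002, -1.0]]
contact_force: [-0.8, -0.3, -0.0]
grip_width: 0.0599
grasp_force: 0.0
```

>>> {"fn": "drive_tool", "kwargs": {"travel": [[0, 0, 3], [0, 0, 3], [0, 0, 0]], "roll": [0, 0, 0]}}

```text
time_s: 6.82
position: [0.484, -0.355, 0.0234]
ee_rot: [[-1.0, 0.003, -0.0], [0.003, 1.0, 0.0], [0.0, 0.0, -1.0]]
contact_force: [-0.0, 0.7, 0.4]
grip_width: 0.0603
grasp_force: 0.0
```

>>> {"fn": "drive_tool", "kwargs": {"travel": [[0, 0, 3], [0, 0, 3], [0, 0, 3], [0, 0, 0]], "roll": [0, 0, 0, 0]}}

```text
time_s: 7.15
position: [0.4838, -0.3548, 0.0139]
ee_rot: [[-1.0, 0.003, -0.001], [0.003, 1.0, 0.001], [0.001, 0.001, -1.0]]
contact_force: [0.2, -0.1, -0.7]
grip_width: 0.0602
grasp_force: 0.0
```

>>> {"fn": "drive_tool", "kwargs": {"travel": [[0, 0, 3], [0, 0, 2], [0, 0, 0]], "roll": [0, 0, 0]}}

```text
time_s: 7.4
position: [0.484, -0.355, 0.0093]
ee_rot: [[-1.0, 0.003, -0.001], [0.003, 1.0, 0.001], [0.001, 0.001, -1.0]]
contact_force: [1.6, -0.7, -0.0]
grip_width: 0.0603
grasp_force: 0.0
```

>>> {"fn": "drive_tool", "kwargs": {"travel": [[0, 0, 0], [0, 0, 0], [0, 0, 0], [0, 0, 0], [0, 0, 0], [0, 0, 0], [0, 0, 0], [0, 0, 0]], "roll": [0, 0, 0, 0, 0, 0, 0, 0], "hand": 255, "force": 20}}

```text
time_s: 8.07
position: [0.4844, -0.3553, 0.0101]
ee_rot: [[-1.0, 0.003, 0.0], [0.003, 1.0, -0.0], [-0.0, -0.0, -1.0]]
contact_force: [-0.6, -0.1, 1.0]
grip_width: 0.0315
grasp_force: 20.0
```

>>> {"fn": "drive_tool", "kwargs": {"travel": [[0, 0, -10], [0, 0, -20], [0, 0, -30], [0, 0, -30], [0, 0, 0]], "roll": [0, 0, 0, 0, 0]}}

```text
time_s: 8.48
position: [0.4876, -0.3581, 0.1081]
ee_rot: [[-1.0, 0.003, 0.008], [0.003, 1.0, -0.007], [-0.008, -0.007, -1.0]]
contact_force: [0.8, -0.3, 1.2]
grip_width: 0.0319
grasp_force: 20.0
```

```bash
python3 - <<'E'
from h import *
s=get_state(); print(s['grip_width'],s['grasp_force'],s['position']); go(.52,-.19,.01,90)
E
```

```text
0.0319094823116445 20.000071025260695 [ 0.48762576 -0.35811357  0.10813222]
roll -0.2  x -32 y 168 zdown 98  |171|
```

>>> {"fn": "drive_tool", "kwargs": {"travel": [[-7, 33, 0], [-7, 33, 0], [-7, 33, 0], [-7, 33, 0], [-6, 34, 0], [0, 0, 25], [0, 0, 25], [0, 0, 25], [0, 0, 10], [0, 0, 0], [0, 0, 0]], "roll": [0, 0, 0, 0, 0, 0, 0, 0, 0, 0, 0]}}

```text
time_s: 9.4
position: [0.5187, -0.1895, 0.0153]
ee_rot: [[-1.0, 0.003, -0.001], [0.003, 1.0, 0.0], [0.001, 0.0, -1.0]]
contact_force: [-0.6, -0.2, 0.8]
grip_width: 0.0312
grasp_force: 20.0
```

Now I'll lower the last 9 mm, release, and rise.

>>> {"fn": "drive_tool", "kwargs": {"travel": [[0, 0, 4], [0, 0, 4], [0, 0, 1], [0, 0, 0]], "roll": [0, 0, 0, 0]}}

```text
time_s: 9.73
position: [0.519, -0.1895, 0.0062]
ee_rot: [[-1.0, 0.003, 0.0], [0.003, 1.0, -0.0], [-0.0, -0.0, -1.0]]
contact_force: [-0.0, -0.1, -0.2]
grip_width: 0.0316
grasp_force: 20.0
```

>>> {"fn": "drive_tool", "kwargs": {"travel": [[0, 0, 0], [0, 0, 0], [0, 0, 0], [0, 0, 0], [0, 0, 0], [0, 0, -20], [0, 0, -30], [0, 0, -40], [0, 0, -20], [0, 0, 0]], "roll": [0, 0, 0, 0, 0, 0, 0, 0, 0, 0], "hand": 110}}

```text
time_s: 10.57
position: [0.5224, -0.1911, 0.1226]
ee_rot: [[-1.0, 0.003, 0.009], [0.003, 1.0, -0.004], [-0.009, -0.004, -1.0]]
contact_force: [0.3, 0.4, 0.6]
grip_width: 0.0529
grasp_force: 0.0
```

```bash
python3 - <<'E'
from h import *
s=get_state(); print(s['position'])
im=snapshot('wrist'); c=calibration('wrist'); print(proj(c,[(.519,-.19,.034)]))
cv2.imwrite('pics/w5.png',im[:,:,::-1])
go(.449,-.150,.0,90-20.6)
E
```

```text
[ 0.52244924 -0.1910688   0.12259785]
[[322.31934502 236.63982116]]
roll 20.4  x 82 y 12 zdown 120  |83|
```

View pics/w5.png

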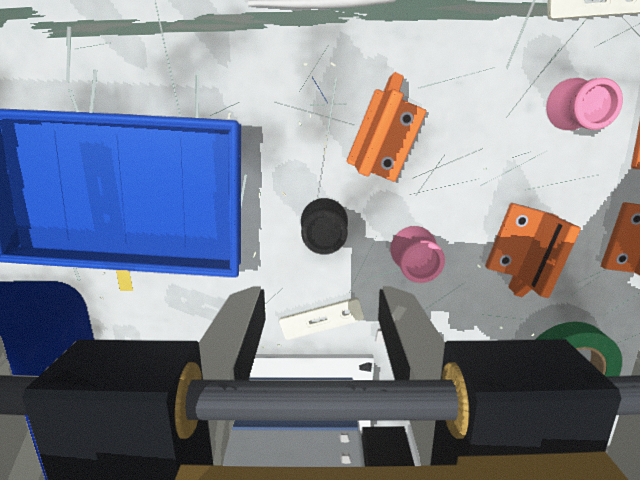

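The loupe stands on the worktop at (324,226), and bracket D is at (388,130). I'm picking D next.

>>> {"fn": "drive_tool", "kwargs": {"travel": [[35, 20, 0], [35, 20, 0], [0, 0, 10], [0, 0, 10], [0, 0, 10], [0, 0, 20], [0, 0, 20], [0, 0, 20], [0, 0, 0]], "roll": [0, 0, 6.8, 6.8, 6.8, 0, 0, 0, 0]}}

```text
time_s: 11.37
position: [0.4446, -0.1472, 0.0205]
ee_rot: [[-0.936, 0.351, -0.008], [0.351, 0.936, 0.004], [0.009, 0.001, -1.0]]
contact_force: [-1.2, -0.0, -1.0]
grip_width: 0.0529
grasp_force: 0.0
```

>>> {"fn": "drive_tool", "kwargs": {"travel": [[0, 0, 5], [0, 0, 5], [0, 0, 5], [0, 0, 5], [0, 0, 0]], "roll": [0, 0, 0, 0, 0]}}

```text
time_s: 11.78
position: [0.4487, -0.149, 0.0054]
ee_rot: [[-0.936, 0.351, -0.0], [0.351, 0.936, 0.0], [0.0, 0.0, -1.0]]
contact_force: [-1.3, 0.4, 0.6]
grip_width: 0.0526
grasp_force: 0.0
```

>>> {"fn": "drive_tool", "kwargs": {"travel": [[0, 0, 0], [0, 0, 0], [0, 0, 0], [0, 0, 0], [0, 0, 0], [0, 0, 0], [0, 0, 0], [0, 0, 0], [0, 0, 0]], "roll": [0, 0, 0, 0, 0, 0, 0, 0, 0], "hand": 255, "force": 30}}

```text
time_s: 12.53
position: [0.449, -0.1493, 0.0061]
ee_rot: [[-0.936, 0.351, 0.0], [0.351, 0.936, -0.0], [-0.0, -0.0, -1.0]]
contact_force: [-1.2, -0.5, 1.6]
grip_width: 0.0076
grasp_force: 30.0
```

```bash
python3 - <<'E'
from h import *
s=get_state(); print(s['grip_width'],s['grasp_force'],s['position']); go(.52,.225,.01,90)
E
```

```text
0.007557842239524497 30.00021994113922 [ 0.44899185 -0.14926804  0.00605549]
roll -20.6  x -71 y 374 zdown -4  |381|
```

>>> {"fn": "drive_tool", "kwargs": {"travel": [[0, 0, -15], [0, 0, -25], [0, 0, -25], [0, 0, -25], [-11.6, 36.7, 0], [-11.6, 36.7, 0], [-11.6, 36.7, 0], [-11.6, 36.7, 0], [-11.6, 36.7, 0], [-11.6, 36.7, 0], [-11.6, 36.7, 0]], "roll": [-6.3, -6.3, -6.3, -6.3, 0, 0, 0, 0, 0, 0, 0]}}

```text
time_s: 13.45
position: [0.509, 0.1155, 0.0958]
ee_rot: [[-0.997, -0.081, -0.0], [-0.081, 0.997, 0.0], [0.0, 0.0, -1.0]]
contact_force: [1.2, -0.6, -0.6]
grip_width: 0.0078
grasp_force: 30.0
```

>>> {"fn": "drive_tool", "kwargs": {"travel": [[-11.6, 36.7, 0], [-11.6, 36.7, 0], [-11.6, 36.7, 0], [0, 0, 20], [0, 0, 20], [0, 0, 20], [0, 0, 0], [0, 0, 0]], "roll": [0, 0, 0, 0, 0, 0, 0, 0]}}

```text
time_s: 14.12
position: [0.5333, 0.2256, 0.0345]
ee_rot: [[-0.997, -0.081, -0.004], [-0.081, 0.997, -0.001], [0.004, -0.001, -1.0]]
contact_force: [0.1, 0.6, -1.1]
grip_width: 0.0078
grasp_force: 3.0
```

```bash
python3 - <<'E'
from h import *
s=get_state(); print(s['grip_width'],s['grasp_force'],s['position']); go(.5356,.2256,.0105,94.6)
E
```

```text
0.007793156143603349 3.0000219494104385 [0.53332406 0.22558944 0.03449065]
roll 0.0  x -2 y -0 zdown 24  |2|
```

The grip slackened to 3 N. I'll re-grip and look.

>>> {"fn": "drive_tool", "kwargs": {"travel": [[0, 0, 0], [0, 0, 0], [0, 0, 0]], "roll": [0, 0, 0], "hand": 255, "force": 30}}

```text
time_s: 14.37
position: [0.5362, 0.2262, 0.0377]
ee_rot: [[-0.997, -0.08, 0.003], [-0.08, 0.997, 0.001], [-0.003, 0.001, -1.0]]
contact_force: [-1.0, -0.9, -1.0]
grip_width: 0.0077
grasp_force: 30.0
```

```bash
python3 - <<'E'
from h import *
s=get_state(); print(s['grip_width'],s['grasp_force'],s['position'])
im=snapshot('wrist'); c=calibration('wrist'); p=s['position']
print(proj(c,[(p[0],p[1],p[2]+.038)]))
cv2.imwrite('pics/w6.png',im[:,:,::-1])
E
```

```text
0.007685205307983066 29.999849796295166 [0.5361808  0.22620759 0.03772453]
[[321.34464424 332.48487016]]
```

View pics/w6.png

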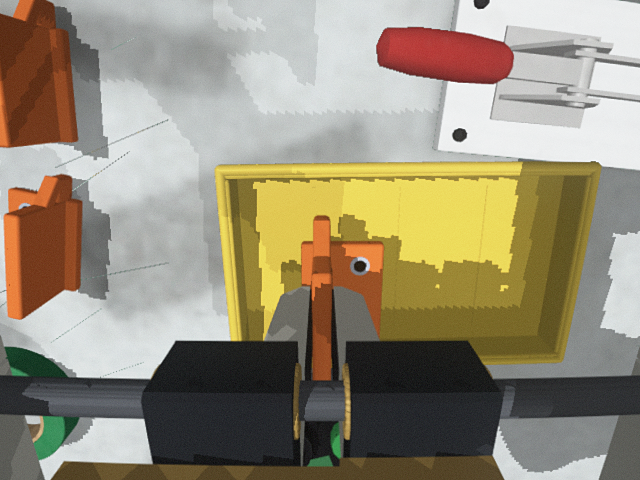

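D is still held upright over the tray, with its nose at (320,225) and the foot to the right. I'm lowering it.

>>> {"fn": "drive_tool", "kwargs": {"travel": [[0, 0, 8], [0, 0, 8], [0, 0, 5], [0, 0, 3], [0, 0, 0], [0, 0, 0]], "roll": [0, 0, 0, 0, 0, 0]}}

```text
time_s: 14.92
position: [0.5346, 0.2259, 0.0114]
ee_rot: [[-0.997, -0.081, -0.001], [-0.081, 0.997, -0.0], [0.001, -0.0, -1.0]]
contact_force: [-0.3, 0.2, -1.1]
grip_width: 0.0076
grasp_force: 30.0
```

>>> {"fn": "drive_tool", "kwargs": {"travel": [[0, 0, 0], [0, 0, 0], [0, 0, 0], [0, 0, 0], [0, 0, 0], [0, 0, -20], [0, 0, -30], [0, 0, -40], [0, 0, -40], [0, 0, -40], [0, 0, 0], [0, 0, 0]], "roll": [0, 0, 0, 0, 0, 0, 0, 0, 0, 0, 0, 0], "hand": 170}}

```text
time_s: 15.92
position: [0.5372, 0.2268, 0.1861]
ee_rot: [[-0.997, -0.081, 0.007], [-0.081, 0.997, 0.002], [-0.007, 0.002, -1.0]]
contact_force: [-0.9, -0.0, -1.0]
grip_width: 0.0308
grasp_force: 0.0
```

```bash
python3 - <<'E'
from h import *
s=get_state(); print(s['position'],s['grip_width'])
im=snapshot('wrist'); c=calibration('wrist'); cv2.imwrite('pics/w7.png',im[:,:,::-1])
for ce,st,l in blobs(orange(im),300): print(ce.round(),st[4],plane(c,[ce],.02).round(3)[0][:2])
for n,P in dict(A=(.533,.076,.044),C=(.447,.079,.044),B=(.536,-.018,.044)).items(): print(n,proj(c,[P]).round())
go(.536,-.018,.01,72)
E
```

```text
[0.53724464 0.22679967 0.18605962] 0.030849335617027445
[149.  90.] 3379 [0.442 0.076]
[149. 190.] 2866 [0.526 0.073]
[ 47. 191.] 3045 [ 0.534 -0.021]
[330. 208.] 2651 [0.53  0.233]
A [[141. 203.]]
C [[140.  95.]]
B [[ 31. 199.]]
roll 22.6  x -76 y -232 zdown 173  |244|
```

View pics/w7.png

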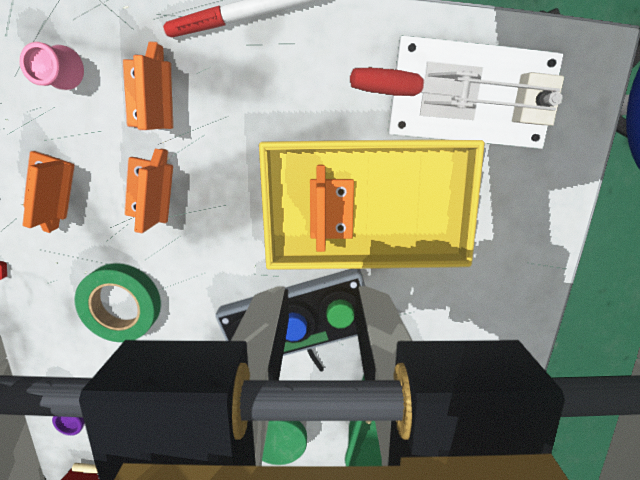

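D is in the yellow tray at (330,208). A (149,190), C (149,90) and B (47,191) have not moved. Next is B.

>>> {"fn": "drive_tool", "kwargs": {"travel": [[3.2, -40.5, 0], [3.2, -40.5, 0], [3.2, -40.5, 0], [3.2, -40.5, 0], [3.2, -40.5, 0], [3.2, -40.5, 0], [0, 0, 25], [0, 0, 25], [0, 0, 25], [0, 0, 25], [0, 0, 20], [0, 0, 0]], "roll": [0, 0, 0, 0, 0, 0, 5.65, 5.65, 5.65, 5.65, 0, 0], "hand": 110}}

```text
time_s: 16.97
position: [0.5296, -0.0171, 0.0546]
ee_rot: [[-0.951, 0.309, -0.012], [0.309, 0.951, 0.002], [0.012, -0.002, -1.0]]
contact_force: [-1.1, 0.7, -1.3]
grip_width: 0.0525
grasp_force: 0.0
```

```bash
python3 - <<'E'
from h import *
s=get_state(); print(s['position'],s['grip_width']); go(.536,-.018,.006,72)
im=snapshot('wrist'); c=calibration('wrist')
for ce,st,l in blobs(orange(im),300): print(ce.round(),st,plane(c,[ce],.02).round(3)[0][:2])
E
```

```text
[ 0.52963336 -0.01713848  0.05455175] 0.05248716085524408
roll 0.0  x -6 y 1 zdown 49  |6|
[432.  70.] [ 375    0  111  140 9421] [0.447 0.07 ]
[462. 222.] [ 414  154   91  136 7487] [0.531 0.067]
[305. 276.] [ 267  229   70  116 5396] [ 0.535 -0.029]
```

>>> {"fn": "drive_tool", "kwargs": {"travel": [[0, 0, 20], [0, 0, 15], [0, 0, 10], [0, 0, 7], [0, 0, 3], [0, 0, 0]], "roll": [0, 0, 0, 0, 0, 0]}}

```text
time_s: 17.52
position: [0.5352, -0.0177, 0.0068]
ee_rot: [[-0.951, 0.308, -0.001], [0.308, 0.951, 0.0], [0.001, -0.0, -1.0]]
contact_force: [0.3, 1.6, -0.3]
grip_width: 0.0529
grasp_force: 0.0
```

>>> {"fn": "drive_tool", "kwargs": {"travel": [[0, 0, 0], [0, 0, 0], [0, 0, 0], [0, 0, 0], [0, 0, 0], [0, 0, 0], [0, 0, 0], [0, 0, 0], [0, 0, 0]], "roll": [0, 0, 0, 0, 0, 0, 0, 0, 0], "hand": 255, "force": 30}}

```text
time_s: 18.27
position: [0.5354, -0.0177, 0.0069]
ee_rot: [[-0.951, 0.309, -0.0], [0.309, 0.951, 0.0], [0.0, -0.0, -1.0]]
contact_force: [0.3, -0.8, 0.5]
grip_width: 0.0074
grasp_force: 30.0
```

```bash
python3 - <<'E'
from h import *
s=get_state(); print(s['grip_width'],s['grasp_force'],s['position']); go(.5164,.3144,.0105,94.6)
E
```

```text
0.00736476398901621 29.99946266412735 [ 0.5353631  -0.01774215  0.00694358]
roll -22.6  x -8 y 333 zdown -4  |333|
```

>>> {"fn": "drive_tool", "kwargs": {"travel": [[0, 0, -15], [0, 0, -25], [0, 0, -25], [0, 0, -25], [-0.9, 37, 0], [-0.9, 37, 0], [-0.9, 37, 0], [-0.9, 37, 0], [-0.9, 37, 0], [-0.9, 37, 0], [-0.9, 37, 0], [-0.9, 37, 0]], "roll": [-5.65, -5.65, -5.65, -5.65, 0, 0, 0, 0, 0, 0, 0, 0]}}

```text
time_s: 19.27
position: [0.5181, 0.2797, 0.0968]
ee_rot: [[-0.997, -0.081, -0.0], [-0.081, 0.997, -0.0], [0.0, -0.0, -1.0]]
contact_force: [-0.0, -0.4, -0.5]
grip_width: 0.008
grasp_force: 30.0
```

>>> {"fn": "drive_tool", "kwargs": {"travel": [[-0.9, 37, 0], [0, 0, 20], [0, 0, 20], [0, 0, 15], [0, 0, 10], [0, 0, 0], [0, 0, 0]], "roll": [0, 0, 0, 0, 0, 0, 0]}}

```text
time_s: 19.85
position: [0.5162, 0.3145, 0.0316]
ee_rot: [[-0.997, -0.08, -0.001], [-0.08, 0.997, -0.001], [0.001, -0.0, -1.0]]
contact_force: [-0.6, 1.3, -1.1]
grip_width: 0.008
grasp_force: 30.0
```

```bash
python3 - <<'E'
from h import *
s=get_state(); print(s['grip_width'],s['grasp_force'],s['position']); go(.5164,.3144,.0115,94.6)
E
```

```text
0.008004964865224397 29.999327659606934 [0.51621476 0.31449114 0.03156916]
roll 0.0  x -0 y -0 zdown 20  |0|
```

>>> {"fn": "drive_tool", "kwargs": {"travel": [[0, 0, 8], [0, 0, 7], [0, 0, 5], [0, 0, 0], [0, 0, 0]], "roll": [0, 0, 0, 0, 0]}}

```text
time_s: 20.27
position: [0.5165, 0.3147, 0.0118]
ee_rot: [[-0.997, -0.081, -0.0], [-0.081, 0.997, -0.0], [0.0, -0.0, -1.0]]
contact_force: [-0.2, -0.5, -0.9]
grip_width: 0.0078
grasp_force: 30.0
```

>>> {"fn": "drive_tool", "kwargs": {"travel": [[0, 0, 0], [0, 0, 0], [0, 0, 0], [0, 0, 0], [0, 0, 0], [0, 0, -20], [0, 0, -30], [0, 0, -40], [0, 0, -40], [0, 0, -40], [0, 0, 0], [0, 0, 0]], "roll": [0, 0, 0, 0, 0, 0, 0, 0, 0, 0, 0, 0], "hand": 170}}

```text
time_s: 21.27
position: [0.5188, 0.3159, 0.1862]
ee_rot: [[-0.997, -0.081, 0.007], [-0.081, 0.997, 0.003], [-0.007, 0.003, -1.0]]
contact_force: [0.7, 0.1, -0.9]
grip_width: 0.031
grasp_force: 0.0
```

```bash
python3 - <<'E'
from h import *
s=get_state(); print(s['position'],s['grip_width'])
im=snapshot('wrist'); c=calibration('wrist'); cv2.imwrite('pics/w8.png',im[:,:,::-1])
for ce,st,l in blobs(orange(im),300): print(ce.round(),st,plane(c,[ce],.02).round(3)[0][:2])
im=snapshot('top'); c=calibration('top')
for ce,st,l in blobs(orange(im),80): print(ce.round(),st,plane(c,[ce],.02).round(3)[0][:2])
go(.533,.076,.006,84.7)
E
```

```text
[0.51875474 0.31593593 0.18619248] 0.03097376436768058
[ 50. 106.] [  23   60   54   86 3462] [0.442 0.08 ]
[ 56. 203.] [  36  163   44   82 2972] [0.527 0.076]
[230. 220.] [ 207  177   51   87 2846] [0.53  0.235]
[310. 212.] [ 287  181   44   76 2502] [0.517 0.305]
[206. 267.] [198 252  17  32 366] [0.533 0.231]
[276. 271.] [268 257  19  30 289] [0.529 0.064]
[176. 273.] [168 260  18  24 295] [0.514 0.303]
[273. 307.] [266 293  16  31 308] [0.444 0.067]
roll 9.9  x -39 y -236 zdown 175  |239|
```

>>> {"fn": "drive_tool", "kwargs": {"travel": [[0.5, -39.9, 0], [0.5, -39.9, 0], [0.5, -39.9, 0], [0.5, -39.9, 0], [0.5, -39.9, 0], [0.5, -39.9, 0], [0, 0, 30], [0, 0, 30], [0, 0, 30], [0, 0, 30], [0, 0, 15], [0, 0, 0]], "roll": [0, 0, 0, 0, 0, 0, 4.95, 4.95, 0, 0, 0, 0], "hand": 110}}

```text
time_s: 22.37
position: [0.527, 0.0756, 0.0398]
ee_rot: [[-0.996, 0.092, -0.012], [0.092, 0.996, -0.001], [0.012, -0.002, -1.0]]
contact_force: [-0.4, 0.4, -0.5]
grip_width: 0.0532
grasp_force: 0.0
```

>>> {"fn": "drive_tool", "kwargs": {"travel": [[0, 0, 15], [0, 0, 13], [0, 0, 8], [0, 0, 5], [0, 0, 0], [0, 0, 0]], "roll": [0, 0, 0, 0, 0, 0]}}

```text
time_s: 22.87
position: [0.5329, 0.076, 0.0061]
ee_rot: [[-0.996, 0.092, -0.0], [0.092, 0.996, -0.0], [0.0, -0.0, -1.0]]
contact_force: [-0.1, -0.2, 0.5]
grip_width: 0.0529
grasp_force: 0.0
```

>>> {"fn": "drive_tool", "kwargs": {"travel": [[0, 0, 0], [0, 0, 0], [0, 0, 0], [0, 0, 0], [0, 0, 0], [0, 0, 0], [0, 0, 0], [0, 0, 0], [0, 0, 0]], "roll": [0, 0, 0, 0, 0, 0, 0, 0, 0], "hand": 255, "force": 30}}

```text
time_s: 23.62
position: [0.5329, 0.076, 0.006]
ee_rot: [[-0.996, 0.092, 0.0], [0.092, 0.996, -0.0], [-0.0, -0.0, -1.0]]
contact_force: [-1.3, 0.1, -0.0]
grip_width: 0.0079
grasp_force: 30.0
```

```bash
python3 - <<'E'
from h import *
s=get_state(); print(s['grip_width'],s['grasp_force'],s['position'])
c=np.array([.493,-.344]); a=np.radians(-3.); X=np.array([np.cos(a),np.sin(a)]);Y=np.array([-X[1],X[0]])
for n,u,v in (('A',.006,-.045),('C',.006,.045)): print(n,(c+u*X+v*Y).round(4))
p=c+.006*X-.045*Y; go(p[0],p[1],.0115,87)
E
```

```text
0.00786656388912679 29.989948868751526 [0.53293186 0.07595867 0.00598966]
A [ 0.4966 -0.3893]
C [ 0.5013 -0.2994]
roll -2.3  x 12 y -466 zdown -6  |467|
```

>>> {"fn": "drive_tool", "kwargs": {"travel": [[0, 0, -15], [0, 0, -25], [0, 0, -30], [0, 0, -30], [1, -38.8, 0], [1, -38.8, 0], [1, -38.8, 0], [1, -38.8, 0], [1, -38.8, 0], [1, -38.8, 0], [1, -38.8, 0], [1, -38.8, 0]], "roll": [-2.3, 0, 0, 0, 0, 0, 0, 0, 0, 0, 0, 0]}}

```text
time_s: 24.62
position: [0.5082, -0.2354, 0.1059]
ee_rot: [[-0.999, 0.052, 0.0], [0.052, 0.999, 0.0], [-0.0, 0.0, -1.0]]
contact_force: [0.3, 0.4, -0.2]
grip_width: 0.0082
grasp_force: 30.0
```

>>> {"fn": "drive_tool", "kwargs": {"travel": [[1, -38.8, 0], [1, -38.8, 0], [1, -38.8, 0], [1, -38.8, 0], [0, 0, 25], [0, 0, 25], [0, 0, 15], [0, 0, 0], [0, 0, 0]], "roll": [0, 0, 0, 0, 0, 0, 0, 0, 0]}}

```text
time_s: 25.37
position: [0.4959, -0.3876, 0.0397]
ee_rot: [[-0.999, 0.052, -0.002], [0.052, 0.999, 0.002], [0.002, 0.002, -1.0]]
contact_force: [1.1, -0.5, -0.2]
grip_width: 0.0079
grasp_force: 30.0
```

```bash
python3 - <<'E'
from h import *
s=get_state(); print(s['grip_width'],s['grasp_force'],s['position']); go(.4966,-.3893,.0115,87)
E
```

```text
0.007860482712483944 29.989394545555115 [ 0.49588418 -0.38760036  0.03972797]
roll 0.0  x -1 y -2 zdown 28  |2|
```

>>> {"fn": "drive_tool", "kwargs": {"travel": [[0, -1, 10], [0, 0, 10], [0, 0, 6], [0, 0, 3.5], [0, 0, 0], [0, 0, 0]], "roll": [0, 0, 0, 0, 0, 0]}}

```text
time_s: 25.87
position: [0.4968, -0.3893, 0.0115]
ee_rot: [[-0.999, 0.052, -0.0], [0.052, 0.999, 0.0], [0.0, 0.0, -1.0]]
contact_force: [-0.9, 0.4, -1.0]
grip_width: 0.0077
grasp_force: 30.0
```

>>> {"fn": "drive_tool", "kwargs": {"travel": [[0, 0, 0], [0, 0, 0], [0, 0, 0], [0, 0, 0], [0, 0, 0], [0, 0, -20], [0, 0, -30], [0, 0, -40], [0, 0, -40], [0, 0, -40], [0, 0, 0], [0, 0, 0]], "roll": [0, 0, 0, 0, 0, 0, 0, 0, 0, 0, 0, 0], "hand": 170}}

```text
time_s: 26.87
position: [0.4986, -0.3911, 0.186]
ee_rot: [[-0.999, 0.052, 0.006], [0.052, 0.999, -0.005], [-0.006, -0.005, -1.0]]
contact_force: [0.6, 0.8, -0.1]
grip_width: 0.0309
grasp_force: 0.0
```

```bash
python3 - <<'E'
from h import *
s=get_state(); print(s['position'],s['grip_width'])
im=snapshot('wrist'); c=calibration('wrist'); cv2.imwrite('pics/w9.png',im[:,:,::-1])
for ce,st,l in blobs(orange(im),300): print(ce.round(),st,plane(c,[ce],.02).round(3)[0][:2])
im=snapshot('top'); c=calibration('top')
for ce,st,l in blobs(orange(im),80): print(ce.round(),st,plane(c,[ce],.02).round(3)[0][:2])
go(.447,.079,.006,92.4)
E
```

```text
[ 0.49864267 -0.39108684  0.18603742] 0.030864759790353045
[315. 208.] [ 292  165   43   86 2523] [ 0.492 -0.396]
[206. 267.] [198 252  17  32 354] [0.532 0.231]
[177. 270.] [168 254  18  29 328] [0.522 0.303]
roll -5.4  x 30 y 470 zdown 175  |471|
```

>>> {"fn": "drive_tool", "kwargs": {"travel": [[2.5, 39, -10], [2.5, 39, 0], [2.5, 39, 0], [2.5, 39, 0], [2.5, 39, 0], [2.5, 39, 0], [2.5, 39, 0], [2.5, 39, 0], [2.5, 39, 0], [2.5, 39, 0], [2.5, 39, 0], [0, 0, 0]], "roll": [-5.4, 0, 0, 0, 0, 0, 0, 0, 0, 0, 0, 0], "hand": 110}}

```text
time_s: 27.97
position: [0.4525, 0.0443, 0.1893]
ee_rot: [[-0.999, -0.048, -0.004], [-0.048, 0.999, 0.003], [0.004, 0.003, -1.0]]
contact_force: [0.6, 0.1, -0.6]
grip_width: 0.0529
grasp_force: 0.0
```

```bash
python3 - <<'E'
from h import *
s=get_state(); print(s['position'],s['grip_width'])
im=snapshot('wrist'); c=calibration('wrist'); cv2.imwrite('pics/w10.png',im[:,:,::-1])
for ce,st,l in blobs(orange(im),300): print(ce.round(),st,plane(c,[ce],.02).round(3)[0][:2])
im=snapshot('top'); c=calibration('top')
for ce,st,l in blobs(orange(im),80): print(ce.round(),st,plane(c,[ce],.02).round(3)[0][:2])
print(np.array(calibration('wrist')['rvec']))
go(.447,.079,.006,92.4)
E
```

```text
[0.45245188 0.04431719 0.18927061] 0.05286440584492298
[348. 204.] [ 325  163   45   84 2425] [0.444 0.065]
[505. 301.] [ 483  262   46   78 2341] [0.532 0.225]
[583. 293.] [ 549  262   69   71 3091] [0.521 0.304]
[203. 266.] [198 252  11  26 189] [0.536 0.239]
[472. 291.] [468 278  10  26 168] [ 0.497 -0.404]
[273. 311.] [266 304  16  20 208] [0.434 0.067]
[-2.01497165 -2.11226195 -0.3161011 ]
roll 0.3  x 5 y 40 zdown 184  |40|
```

>>> {"fn": "drive_tool", "kwargs": {"travel": [[2, 34, 0], [0, 0, 30], [0, 0, 30], [0, 0, 30], [0, 0, 20], [0, 0, 0], [0, 0, 0]], "roll": [0, 0, 0, 0, 0, 0, 0]}}

```text
time_s: 28.65
position: [0.4498, 0.0708, 0.0798]
ee_rot: [[-0.999, -0.041, -0.005], [-0.041, 0.999, -0.001], [0.005, -0.0, -1.0]]
contact_force: [0.8, 0.3, 0.1]
grip_width: 0.0529
grasp_force: 0.0
```

```bash
python3 - <<'E'
from h import *
s=get_state(); print(s['position']); go(.447,.079,.006,92.4)
im=snapshot('wrist'); c=calibration('wrist'); cv2.imwrite('pics/w11.png',im[:,:,::-1])
for ce,st,l in blobs(orange(im),300): print(ce.round(),st,plane(c,[ce],.02).round(3)[0][:2])
print(proj(c,[(.447,.079,.044),(.475,.0802,.044),(.419,.0778,.044)]))
E
```

```text
[0.44977769 0.07075002 0.07976397]
roll -0.1  x 2 y 8 zdown 74  |9|
[320. 241.] [ 289  183   60  123 4803] [0.445 0.07 ]
[619. 344.] [ 596  313   44   64 1974] [0.513 0.288]
[538. 331.] [512 315  57  25 743] [0.504 0.225]
[[335.26476726 258.48992813]
 [334.82257369 302.12242795]
 [335.72137087 211.53077311]]
```

>>> {"fn": "drive_tool", "kwargs": {"travel": [[2, 8, 15], [0, 0, 20], [0, 0, 20], [0, 0, 10], [0, 0, 6], [0, 0, 3], [0, 0, 0], [0, 0, 0]], "roll": [0, 0, 0, 0, 0, 0, 0, 0]}}

```text
time_s: 29.37
position: [0.45, 0.08, 0.0086]
ee_rot: [[-0.999, -0.042, 0.002], [-0.042, 0.999, 0.0], [-0.002, 0.0, -1.0]]
contact_force: [-0.1, 0.6, -0.3]
grip_width: 0.053
grasp_force: 0.0
```

>>> {"fn": "drive_tool", "kwargs": {"travel": [[0, 0, 0], [0, 0, 0], [0, 0, 0], [0, 0, 0], [0, 0, 0], [0, 0, 0], [0, 0, 0], [0, 0, 0], [0, 0, 0]], "roll": [0, 0, 0, 0, 0, 0, 0, 0, 0], "hand": 255, "force": 30}}

```text
time_s: 30.12
position: [0.4489, 0.0801, 0.0074]
ee_rot: [[-0.999, -0.042, -0.0], [-0.042, 0.999, 0.0], [0.0, 0.0, -1.0]]
contact_force: [0.8, -0.6, -0.4]
grip_width: 0.0074
grasp_force: 30.0
```

```bash
python3 - <<'E'
from h import *
s=get_state(); print(s['grip_width'],s['grasp_force'],s['position'])
go(.5013,-.2994,.0115,87)
E
```

```text
0.007422288922335385 29.998955726623535 [0.44888593 0.08006553 0.00735791]
roll 5.4  x -72 y -376 zdown -4  |383|
```

>>> {"fn": "drive_tool", "kwargs": {"travel": [[0, 0, -15], [0, 0, -25], [0, 0, -30], [0, 0, -30], [-7.2, -37.6, 0], [-7.2, -37.6, 0], [-7.2, -37.6, 0], [-7.2, -37.6, 0], [-7.2, -37.6, 0], [-7.2, -37.6, 0], [-7.2, -37.6, 0], [-7.2, -37.6, 0]], "roll": [5.4, 0, 0, 0, 0, 0, 0, 0, 0, 0, 0, 0]}}

```text
time_s: 31.12
position: [0.4907, -0.2253, 0.1073]
ee_rot: [[-0.999, 0.052, -0.0], [0.052, 0.999, 0.0], [0.0, 0.0, -1.0]]
contact_force: [1.2, 0.5, 0.9]
grip_width: 0.008
grasp_force: 30.0
```

>>> {"fn": "drive_tool", "kwargs": {"travel": [[-7.2, -37.6, 0], [-7.2, -37.6, 0], [0, 0, 25], [0, 0, 25], [0, 0, 15], [0, 0, 0], [0, 0, 0]], "roll": [0, 0, 0, 0, 0, 0, 0]}}

```text
time_s: 31.7
position: [0.5004, -0.2985, 0.0413]
ee_rot: [[-0.999, 0.052, -0.002], [0.052, 0.999, 0.002], [0.002, 0.002, -1.0]]
contact_force: [0.2, 0.1, -0.4]
grip_width: 0.0081
grasp_force: 30.0
```

```bash
python3 - <<'E'
from h import *
s=get_state(); print(s['grip_width'],s['grasp_force'],s['position']); go(.5013,-.2994,.0115,87)
E
```

```text
0.008108948676900003 29.999033510684967 [ 0.50043633 -0.29849397  0.04132641]
roll 0.0  x -1 y -1 zdown 30  |1|
```

Gripped z was 7.4 mm, so the tray floor target is about 12 mm. I'll lower, release, rise, and move to a survey pose.

>>> {"fn": "drive_tool", "kwargs": {"travel": [[0, 0, 10], [0, 0, 10], [0, 0, 6], [0, 0, 3.5], [0, 0, 0], [0, 0, 0]], "roll": [0, 0, 0, 0, 0, 0]}}

```text
time_s: 32.2
position: [0.5014, -0.299, 0.0128]
ee_rot: [[-0.999, 0.052, -0.0], [0.052, 0.999, 0.0], [0.0, 0.0, -1.0]]
contact_force: [-0.0, 0.7, -0.7]
grip_width: 0.0077
grasp_force: 30.0
```

>>> {"fn": "drive_tool", "kwargs": {"travel": [[0, 0, 0], [0, 0, 0], [0, 0, 0], [0, 0, 0], [0, 0, 0], [0, 0, -20], [0, 0, -30], [0, 0, -40], [0, 0, -40], [0, 0, -40], [0, 0, -40], [0, 0, -40]], "roll": [0, 0, 0, 0, 0, 0, 0, 0, 0, 0, 0, 0], "hand": 170}}

```text
time_s: 33.2
position: [0.5011, -0.2989, 0.2651]
ee_rot: [[-0.999, 0.052, 0.0], [0.052, 0.999, -0.0], [-0.0, -0.0, -1.0]]
contact_force: [0.8, -1.3, 0.7]
grip_width: 0.0311
grasp_force: 0.0
```

>>> {"fn": "drive_tool", "kwargs": {"travel": [[6, 38, 0], [6, 38, 0], [6, 38, 0], [6, 38, 0], [6, 38, 0], [6, 38, 0], [6, 38, 0], [6, 38, 0], [6, 38, -20], [6, 38, -20], [0, 0, 0], [0, 0, 0]], "roll": [0, 0, 0, 0, 0, 0, 0, 0, 0, 0, 0, 0]}}

```text
time_s: 34.2
position: [0.4619, 0.0822, 0.303]
ee_rot: [[-0.999, 0.048, 0.003], [0.048, 0.999, 0.0], [-0.003, 0.0, -1.0]]
contact_force: [0.9, -1.3, -0.5]
grip_width: 0.0315
grasp_force: 0.0
```

```bash
python3 - <<'E'
from h import *
s=get_state(); print(s['position'],s['grip_width'])
im=snapshot('wrist'); c=calibration('wrist'); cv2.imwrite('pics/w12.png',im[:,:,::-1])
for ce,st,l in blobs(orange(im),100): print(ce.round(),st,plane(c,[ce],.02).round(3)[0][:2])
t=snapshot('top'); c=calibration('top')
for ce,st,l in blobs(orange(t),80): print(ce.round(),st,plane(c,[ce],.02).round(3)[0][:2])
cv2.imwrite('pics/t12.png',t[:,:,::-1])
E
```

```text
[0.46189379 0.08224257 0.30297534] 0.0314734581313229
[ 18. 233.] [   0  202   40   62 1734] [ 0.495 -0.302]
[506. 229.] [ 484  204   44   56 1779] [0.52  0.304]
[445. 241.] [ 429  211   34   63 1484] [0.531 0.229]
[434. 291.] [427 276  14  31 215] [ 0.496 -0.311]
[472. 291.] [468 278  10  26 169] [ 0.498 -0.404]
```

```bash
python3 - <<'E'
import cv2,numpy as np
w=cv2.imread('pics/w12.png'); t=cv2.imread('pics/t12.png')
a=cv2.resize(w[180:330,390:590],(800,600),interpolation=cv2.INTER_CUBIC)[:,:560]
b=cv2.resize(t[255:330,400:500],(240,180),interpolation=cv2.INTER_CUBIC); d=cv2.resize(w[170:290,0:160],(240,180),interpolation=cv2.INTER_CUBIC)
o=np.zeros((600,800,3),np.uint8); o[:,:560]=a; o[:180,560:]=b; o[200:380,560:]=d; o[400:580,560:]=cv2.resize(t[200:320,140:300],(240,180))
cv2.imwrite('pics/last.png',o)
E
```

```text
(no output)
```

View pics/last.png

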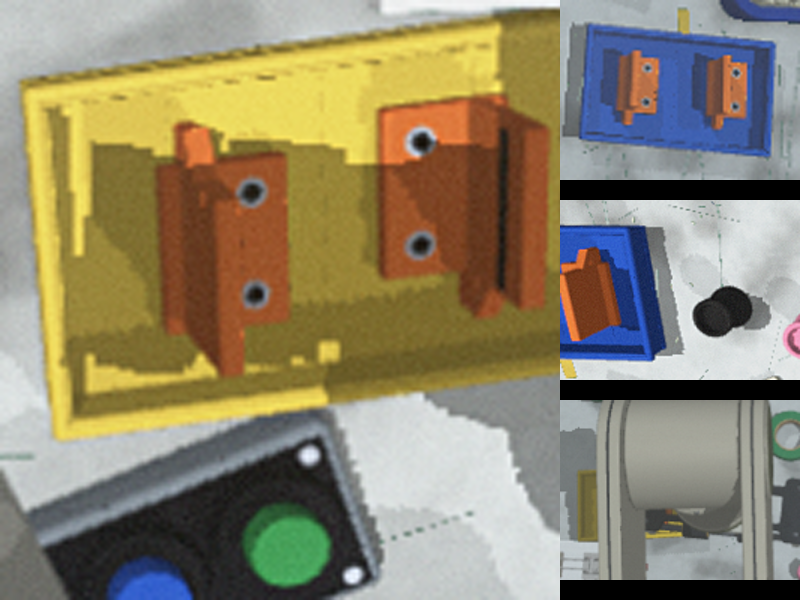

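Both trays are right: D at (225,250) and B at (470,200) in yellow, both left brackets nose down in blue, and the loupe is clear of the trays. Next I triangulate the keys and the overhanging black hose.

```bash
cat >> h.py <<'E'
def tri(rs):
    A=np.zeros((3,3));b=np.zeros(3)
    for o,d in rs:
        d=d/np.linalg.norm(d);M=np.eye(3)-np.outer(d,d);A+=M;b+=M@o
    x=np.linalg.solve(A,b); return x.round(3),[float(np.linalg.norm(np.cross(x-o,d/np.linalg.norm(d))).round(4)) for o,d in rs]
E
python3 - <<'E'
from h import *
t=calibration('top');s=calibration('scene')
r=lambda c,uv:(lambda o,d:(o,d[0]))(*ray(c,[uv]))
print('hose elbow',tri([r(t,(300,172)),r(s,(340,108))]),'hose tip',tri([r(t,(392,178)),r(s,(455,150))]))
T=cv2.imread('pics/top0.png')[:,:,::-1];S=cv2.imread('pics/scene0.png')[:,:,::-1]
def cen(im,roi,lo,hi):
    x0,x1,y0,y1=roi; m=cv2.inRange(cv2.cvtColor(np.ascontiguousarray(im[y0:y1,x0:x1]),cv2.COLOR_RGB2HSV),lo,hi)
    b=max(blobs(m,5),key=lambda b:b[1][4]); return b[0]+[x0,y0],b[1][4]
K=dict(green=((45,120,60),(85,255,255)),blue=((100,130,60),(125,255,255)),yellow=((20,120,90),(34,255,255)))
for k,(lo,hi) in K.items():
    a=cen(T,(185,255,200,245),lo,hi); b=cen(S,(232,300,160,195),lo,hi)
    print(k,a,b,tri([r(t,a[0]),r(s,b[0])]),plane(t,[a[0]],.026).round(4))
E
```

```text
hose elbow (array([0.675, 0.005, 0.323]), [0.0034, 0.0034]) hose tip (array([ 0.7  , -0.204,  0.301]), [0.0389, 0.0389])
green (array([199.90322581, 225.16129032]), np.int32(31)) (array([245.1547619 , 170.01190476]), np.int32(84)) (array([0.63 , 0.252, 0.036]), [0.0006, 0.0006]) [[0.6329 0.254  0.026 ]]
blue (array([218.0617284 , 219.62962963]), np.int32(81)) (array([262.36666667, 173.62222222]), np.int32(90)) (array([0.645, 0.209, 0.038]), [0.0, 0.0]) [[0.6482 0.2107 0.026 ]]
yellow (array([236.33333333, 213.5       ]), np.int32(84)) (array([240.51912568, 189.98360656]), np.int32(183)) (array([0.617, 0.191, 0.039]), [0.0511, 0.0511]) [[0.665  0.1673 0.026 ]]
```

>>> {"fn": "drive_tool", "kwargs": {"travel": [[-16, 20, 10], [-16, 20, 10], [-16, 20, 10], [-16, 20, 10], [-16, 20, 0], [-16, 20, 0], [0, 0, 0], [0, 0, 0], [0, 0, 0]], "roll": [0, 0, 0, 0, 0, 0, 0, 0, 0], "hand": 255}}

```text
time_s: 35.05
position: [0.5634, 0.1935, 0.2604]
ee_rot: [[-0.999, 0.054, -0.002], [0.054, 0.999, -0.001], [0.002, -0.001, -1.0]]
contact_force: [0.1, 0.2, -0.3]
grip_width: 0.0003
grasp_force: 0.0
```

```bash
python3 - <<'E'
from h import *
st=get_state(); print(st['position'],st['grip_width'])
im=snapshot('wrist'); c=calibration('wrist'); hs=cv2.cvtColor(im,cv2.COLOR_RGB2HSV); cv2.imwrite('pics/w13.png',im[:,:,::-1])
K=dict(green=((45,120,60),(85,255,255)),blue=((100,130,60),(125,255,255)),yellow=((20,120,90),(34,255,255)))
for k,(lo,hi) in K.items():
    for b in blobs(cv2.inRange(hs,lo,hi),150): print(k,b[0].round(1),b[1],plane(c,[b[0]],.026).round(4)[0])
print(proj(c,[(.6295,.2547,.026),(.647,.211,.026),(.665,.167,.026)]).round())
E
```

```text
[0.56339414 0.19345879 0.26035936] 0.0003053300181895994
green [12.2  5.6] [  0   0  29  13 161] [ 0.3555 -0.0966  0.026 ]
green [625.7 179.6] [ 601  129   39  104 1376] [0.5585 0.5229 0.026 ]
green [617.7 250.4] [593 226  47  53 772] [0.6397 0.5275 0.026 ]
green [185.7 275.8] [ 152  243   70   66 1827] [0.6439 0.0346 0.026 ]
green [378.5 257.3] [367 246  24  24 442] [0.6329 0.2534 0.026 ]
green [618.9 322.9] [ 592  267   48  109 1829] [0.7338 0.5462 0.026 ]
green [455.8 332.4] [ 402  297   93   83 3349] [0.7332 0.345  0.026 ]
green [597.5 445.9] [578 428  33  42 380] [0.9254 0.5543 0.026 ]
blue [629.5  51. ] [ 616    0   24  112 2028] [0.429  0.5074 0.026 ]
blue [339.6 273.6] [328 262  24  24 468] [0.6502 0.2093 0.026 ]
blue [508.1 432.9] [ 475  421   68   27 1184] [0.8909 0.4246 0.026 ]
yellow [392.5 158.1] [  294    92   192   135 15740] [0.5248 0.2691 0.026 ]
yellow [299.8 284.7] [290 278  23  16 208] [0.6614 0.1636 0.026 ]
yellow [328.2 405.9] [326 372   5  67 272] [0.831  0.1879 0.026 ]
yellow [314.5 407. ] [313 376   5  63 173] [0.8318 0.1703 0.026 ]
yellow [490.7 445. ] [479 440  25  11 211] [0.9097 0.403  0.026 ]
[[380. 254.]
 [341. 271.]
 [303. 287.]]
```

>>> {"fn": "drive_tool", "kwargs": {"travel": [[-27.9, 6.9, 0], [-27.9, 6.9, 0], [-27.9, 6.9, 0], [0, 0, 40], [0, 0, 40], [0, 0, 40], [0, 0, 40], [0, 0, 35], [0, 0, 10], [0, 0, 0], [0, 0, 0]], "roll": [0, 0, 0, 0, 0, 0, 0, 0, 0, 0, 0]}}

```text
time_s: 36.02
position: [0.6488, 0.211, 0.058]
ee_rot: [[-0.999, 0.053, 0.001], [0.053, 0.999, 0.0], [-0.001, 0.0, -1.0]]
contact_force: [-0.3, -0.2, 1.2]
grip_width: 0.0004
grasp_force: 0.0
```

```bash
python3 - <<'E'
from h import *
s=get_state(); print(s['position'],s['contact_force']); go(.648,.2095,.03,87)
E
```

```text
[0.64875982 0.21104871 0.05802946] [-0.32647089 -0.16916035  1.16416872]
roll -0.0  x 1 y -2 zdown 28  |2|
```

>>> {"fn": "drive_tool", "kwargs": {"travel": [[1, -1.5, 8], [0, 0, 8], [0, 0, 4], [0, 0, 0]], "roll": [0, 0, 0, 0]}}

```text
time_s: 36.35
position: [0.6469, 0.2101, 0.036]
ee_rot: [[-0.999, 0.052, -0.0], [0.052, 0.999, -0.0], [0.0, -0.0, -1.0]]
contact_force: [0.2, -0.5, -0.2]
grip_width: 0.0002
grasp_force: 0.0
```

>>> {"fn": "drive_tool", "kwargs": {"travel": [[0, 0, 3], [0, 0, 3], [0, 0, 0]], "roll": [0, 0, 0]}}

```text
time_s: 36.6
position: [0.6471, 0.2103, 0.0299]
ee_rot: [[-0.999, 0.052, -0.0], [0.052, 0.999, -0.0], [0.0, -0.0, -1.0]]
contact_force: [0.0, 0.3, 1.3]
grip_width: 0.0005
grasp_force: 0.5
```

>>> {"fn": "drive_tool", "kwargs": {"travel": [[0, 0, 3], [0, 0, 3], [0, 0, 0]], "roll": [0, 0, 0]}}

```text
time_s: 36.85
position: [0.6475, 0.2104, 0.0243]
ee_rot: [[-0.999, 0.052, 0.001], [0.052, 0.999, 0.0], [-0.001, 0.0, -1.0]]
contact_force: [-0.3, 0.9, 3.7]
grip_width: 0.0004
grasp_force: 1.8
```

>>> {"fn": "drive_tool", "kwargs": {"travel": [[0, 0, 1.5], [0, 0, 1.5], [0, 0, 0], [0, 0, 0]], "roll": [0, 0, 0, 0]}}

```text
time_s: 37.18
position: [0.6477, 0.2104, 0.0239]
ee_rot: [[-0.999, 0.052, 0.001], [0.052, 0.999, 0.0], [-0.001, 0.0, -1.0]]
contact_force: [-7.2, -1.7, 17.5]
grip_width: 0.0005
grasp_force: 8.3
```

>>> {"fn": "drive_tool", "kwargs": {"travel": [[0, 0, -10], [0, 0, -15], [-9.9, -21.2, 0], [-9.9, -21.3, 0], [0, 0, 0], [0, 0, 10], [0, 0, 6], [0, 0, 0]], "roll": [0, 0, 0, 0, 0, 0, 0, 0]}}

```text
time_s: 37.85
position: [0.6631, 0.1671, 0.0279]
ee_rot: [[-0.999, 0.051, -0.003], [0.051, 0.999, -0.0], [0.003, -0.001, -1.0]]
contact_force: [0.7, -1.6, 1.1]
grip_width: 0.0007
grasp_force: 1.0
```

>>> {"fn": "drive_tool", "kwargs": {"travel": [[0, 0, 3], [0, 0, 3], [0, 0, 0], [0, 0, 0]], "roll": [0, 0, 0, 0]}}

```text
time_s: 38.18
position: [0.6642, 0.1674, 0.0244]
ee_rot: [[-0.999, 0.051, -0.001], [0.051, 0.999, 0.0], [0.001, 0.0, -1.0]]
contact_force: [-2.4, 0.5, 3.2]
grip_width: 0.0006
grasp_force: 1.8
```

>>> {"fn": "drive_tool", "kwargs": {"travel": [[0, 0, 1.5], [0, 0, 1.5], [0, 0, 0], [0, 0, 0]], "roll": [0, 0, 0, 0]}}

```text
time_s: 38.52
position: [0.6646, 0.1675, 0.0238]
ee_rot: [[-0.999, 0.051, 0.0], [0.051, 0.999, 0.0], [-0.0, 0.0, -1.0]]
contact_force: [-12.0, -2.2, 18.8]
grip_width: 0.0006
grasp_force: 9.6
```

>>> {"fn": "drive_tool", "kwargs": {"travel": [[0, 0, -10], [0, 0, -20], [12.3, 28, 0], [12.3, 28, 0], [12.3, 28, 0], [0, 0, 0], [0, 0, 12], [0, 0, 9], [0, 0, 0]], "roll": [0, 0, 0, 0, 0, 0, 0, 0, 0]}}

```text
time_s: 39.27
position: [0.6309, 0.2512, 0.0269]
ee_rot: [[-0.999, 0.052, -0.003], [0.052, 0.999, -0.001], [0.003, -0.001, -1.0]]
contact_force: [-0.5, 2.1, 1.8]
grip_width: 0.0001
grasp_force: 1.2
```

>>> {"fn": "drive_tool", "kwargs": {"travel": [[0, 0, 3], [0, 0, 3], [0, 0, 0], [0, 0, 0]], "roll": [0, 0, 0, 0]}}

```text
time_s: 39.6
position: [0.6325, 0.2515, 0.0245]
ee_rot: [[-0.999, 0.053, -0.0], [0.053, 0.999, -0.0], [0.0, -0.0, -1.0]]
contact_force: [-2.3, -2.3, 3.9]
grip_width: 0.001
grasp_force: 1.8
```

>>> {"fn": "drive_tool", "kwargs": {"travel": [[0, 0, 1.5], [0, 0, 1.5], [0, 0, 0], [0, 0, 0]], "roll": [0, 0, 0, 0]}}

```text
time_s: 39.93
position: [0.6329, 0.2517, 0.0239]
ee_rot: [[-0.999, 0.052, 0.001], [0.052, 0.999, -0.001], [-0.001, -0.001, -1.0]]
contact_force: [-9.2, -5.7, 18.9]
grip_width: 0.0004
grasp_force: 9.2
```

All three keys bottomed. I'll rise, check the brackets once more, and hand in if nothing has moved.

>>> {"fn": "drive_tool", "kwargs": {"travel": [[0, 0, -10], [0, 0, -25], [0, 0, -40], [0, 0, -40], [0, 0, -40], [30, -20, -30], [30, -20, -30], [30, -20, 0], [30, -20, 0], [0, 0, 0], [0, 0, 0], [0, 0, 0]], "roll": [0, 0, 0, 0, 0, 0, 0, 0, 0, 0, 0, 0]}}

```text
time_s: 40.93
position: [0.5159, 0.183, 0.2302]
ee_rot: [[-0.999, 0.052, 0.002], [0.052, 0.999, 0.001], [-0.002, 0.001, -1.0]]
contact_force: [0.2, -0.1, -0.2]
grip_width: 0.0004
grasp_force: 0.0
```

```bash
python3 - <<'E'
from h import *
s=get_state(); print(s['time_s'],s['position'],s['contact_force'],abs(s['qd']).max())
im=snapshot('wrist'); c=calibration('wrist'); cv2.imwrite('pics/w14.png',im[:,:,::-1])
for ce,st,l in blobs(orange(im),100): print(ce.round(),st,plane(c,[ce],.02).round(3)[0][:2])
t=snapshot('top'); c=calibration('top')
for ce,st,l in blobs(orange(t),80): print(ce.round(),st,plane(c,[ce],.02).round(3)[0][:2])
S=snapshot('scene'); c=calibration('scene')
for ce,st,l in blobs(orange(S),80): print(ce.round(),st,plane(c,[ce],.02).round(3)[0][:2])
E
```

```text
40.9333 [0.51586129 0.18298146 0.23019553] [ 0.23373736 -0.07949488 -0.15644253] 0.04125274798515499
[444. 202.] [ 418  171   49   69 2387] [0.522 0.306]
[372. 217.] [ 352  180   43   76 2083] [0.533 0.233]
[176. 273.] [168 261  18  23 313] [0.516 0.304]
[434. 291.] [427 276  14  31 219] [ 0.496 -0.311]
[471. 292.] [464 278  14  30 187] [ 0.495 -0.403]
[200. 189.] [188 174  27  30 438] [0.522 0.307]
[227. 201.] [214 186  25  30 364] [0.534 0.228]
[405. 331.] [390 311  32  37 514] [ 0.495 -0.308]
[444. 357.] [429 336  32  39 549] [ 0.492 -0.399]
```

```bash
python3 -c "
from rig import *
print(job_done())"
```

```text
the job is handed in; nothing more can be done
None
```

I handed the job in at about 41 s: two left-hand brackets in the blue tray, two right-hand in the yellow, the loupe on the bare worktop, and the blue, yellow and green keys each pressed to the bottom in that order; the hand-in returned no verdict.

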